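# Hang and lock the knife locker's lift-off door and post the knives

### The arm

A 6-joint arm with a two-finger parallel gripper is mounted at the origin on the work surface. World frame = base frame: x ahead of the robot, y to its left, z up, the work surface at z = 0. Lengths are in m, angles in rad, forces in N, time in s.
With the tool pointing down it reaches from about 0.375 to 0.9 m from the base axis. Payload 3.1 kg.
Tool frame: the origin (TCP) lies between the finger pads; the fingertips stand 8 mm ahead of it and the grasp point (between the pads) lies 11 mm behind it; z points along the fingers, y is the line along which they close (so a half turn about z gives the same grasp; the last joint's range is limited). The gripper opens to 87 mm and grips with 3 to 60 N. Pads are 19 mm wide; open, the fingers measure 117 mm over their backs; the gripper's body (75 mm by 190 mm) begins 51 mm behind the grasp point.
Start: joints at [-1.321, 0.527, 1.433, -0, 1.181, -0.178], TCP at [0.259, -0.569, 0.231] pointing down, gripper open.
Joint ranges: [-3.08, 3.08], [-0.75, 2.2], [0.22, 2.44], [-1.43, 4.57], [0, 2.65], [-2.85, 2.85]. Speed limits (rad/s): [2.79, 2.79, 3.14, 3.14, 3.14, 3.14].

### API

Orientations are given as a unit quaternion [x, y, z, w].
In Python, from rig import robot, vision, job gives the robot as it stands.
- The arm moves only by the shell command python3 -m handwheel 'ROWS' [OPENING] [FORCE]. ROWS is JSON, a list of rows, each a list of 4 numbers: the shift along the tool's x, y, z as a fraction of full scale, then the turn about the tool's z as a fraction of full scale. A call has 1 to 20 rows; each row is the pose to reach, as a shift and turn from the pose commanded when the call began, along the tool's axes at that moment, turning the shorter way round; what a row does not reach only later rows make up. Full scale, the value 1, is 300 mm for a shift and 2 pi rad for a turn. A row lasts 1/12 s, in which the tool goes at most 41.7 mm and 7.16 degrees, less where a joint would pass 70% of its speed; a pose out of reach is approached as far as the arm can. A call with a number of a shift or a turn outside -1 to 1 is refused whole. A call with a gripper value outside its range is refused whole. OPENING is the opening in per cent of the stroke, from 0 (shut) to 100 (fully open), set as the call begins (- or left out, the last holds). The fingers move at their own pace and stop on an object; FORCE is the grip in N (left out, the last holds). Time passes only in rows, so rows that repeat a pose let the fingers close. It gives the time, the measured TCP pose, the force, the opening and the grip force at its end, in the units of the state.
- robot.get_obs(): the state, without advancing time (a new reading comes with each control period).
- vision.camera(name): name is "side" or "top"; returns a dict with "frame" (480x640x3 uint8, red, green, blue), "K" (3x3 intrinsics, pixels), "cam_to_world" (4x4, takes a point from camera to world coordinates). Camera axes: x right, y down, z forward; pixel columns grow to the right and rows downward; lengths in m; the calibration is good to about 2 mm. A picture is of the moment at which its call begins. There is no depth.
- job.hand_in(): hands the job in; it is judged then, once.
Trained networks look in the newest picture that a camera, given by its name, has taken for a name from the list of things; names that differ only in an ending like _2 or _b are one class to them, and where a whole thing is asked for, a point or a joint stands for the part that bears it (a point fixed in the world has none). Each returns a list of dicts, best first, with "conf" (0 to 1); they miss things now and then, are a little off and sometimes report something else, mostly with a low value. They report only what shows in the picture. A call takes as long as a camera call. They do not tell look-alikes from the thing itself.
- vision.look_for(camera, label): "point" ([row, column] in pixels, amid what is visible of it).
- vision.outline_of(camera, label): "mask" (480x640 bool, what is visible of it) and "point" ([row, column] in pixels, amid what is visible of it).
The state is a dict: "time": time; "q": joint angles; "joint_velocities": joint speeds; "joint_torque": joint torques, N m; "position": TCP position; "tool_rot": TCP orientation; "ft_force": force on the tool from outside, world axes, zero at the start; "moment": the same for the moment, N m; "grip_width": finger opening in m; "grip_force": force on a finger pad.
Only numpy, scipy, OpenCV 4.12 (cv2) and the standard library are available. Lean on these libraries where they do the work, as an engineer would, in place of code of your own. Each camera call takes 0.05 s, during which the arm holds its last target. There are 200 camera calls.

### The job

Make the tool-return locker ready and put the knives away: take the loose door out of its stand, hang it with both sockets fully down on the two hinge pintles, swing it shut so the eye on its free edge lies under the padlock's raised shackle, and press the shackle down through the eye until it clicks and stays. Also post every carving knife lying on the table (there are four to six) through the slot in the roof so that all lie inside, and leave the other things on the table where they are.

Things in the scene. Friction and masses are not known exactly. Their poses are not given: they have to be found in the camera images.
- locker: fixed cream steel locker, 120 (x) x 180 (y) x 145 high; origin at the centre of underside, z up; open front, with a 60 mm sill, faces its own -x; inner floor ridged along the middle (30 mm high there, 10 at the sides) so knives slide apart, inside 111 (x) x 168 (y); roof 5 mm thick with one posting slot. Hinge pintles stand in front of the -y end of the front, a captive padlock in front of the +y end
- slot (a point): centre of the posting slot in the locker's roof, at the roof's top; the slot is 64 mm along the locker's x and 150 mm along its y, plain edges
- pin_low (a point): foot of the lower upright pintle, on its axis, at the top of the bracket it stands on (22 mm above the table, bracket 20 mm round and 8 thick); pintle 8 mm thick, 18 mm tall, the last 5 mm tapering to 3 mm. Axes as the locker's
- pin_up (a point): foot of the upper pintle, alike and exactly 98 mm above the lower; the lower socket of the door cannot pass through it, so the door comes in sideways from the front, about 24 mm high, then goes down
- leaf_grip (a point): centre of the black grip tab (44 wide x 10 thick x 40 tall) standing on the middle of the top edge of the loose lift-off door, a louvred cream panel 154 wide x 10 thick x 140 tall, 0.4 kg. Door axes: x from hinge side to free edge, y normal to the panel, z up. The hinge axis is 90 mm to -x of this point, the panel's lower edge 160 mm below it
- leaf: the same door; origin on the hinge axis, level with the lower edge. At the start it stands upright in a plywood stand's 12 mm slot, 40 mm deep: lift it straight out. Shut, its x points along the locker's +y and its y along the locker's -x; opening turns it counter-clockwise seen from above. Hung, it swings freely and stops at rubber bumpers when shut
- leaf_low (a point): lower socket of the door: centre of its lower mouth, on the hinge axis (152 mm below leaf_grip); sockets are 20 mm square, 22 tall, with a 10.4 mm square through-hole. Hung when it sits on the bracket at pin_low
- leaf_up (a point): upper socket of the door: centre of its lower mouth, 98 mm above leaf_low; belongs on pin_up
- leaf_eye (a point): centre of the eye in the horizontal steel lug (6 mm thick) on the door's free edge, 194 mm from the hinge axis; the opening is 12 mm along the door's x and 18 mm along its y. The hung door sags 5 to 9 mm there
- lock_eye (a point): where leaf_eye belongs when the door is shut: right above the hole of the padlock, under the raised free leg of its shackle (leg 7 mm thick, tip 10 mm above this point when raised)
- shackle (a joint): how far the padlock shackle is pressed down, m: 0 raised (start), 0.026 the end of its travel. It is sprung upwards; a hidden pawl resists with about 10 N and clicks past 0.019, after which it stays at about 0.023; short of that it springs back. Once clicked it cannot be opened again, and with the leg down the door cannot be shut
- shackle_top (a point): top of the padlock shackle's bow (29 mm wide over the legs along the locker's y, bar 7 mm thick), the place to press straight down; moves with the shackle; raised it is 157 mm above the table
- knife1_mid (a point): carving knife lying flat, 50 g: wooden handle 84 long x 18 x 18 mm and a short thin blade, 114 mm over all; point near the centre of mass, half-way up the handle (the handle reaches 46 mm to -x and 38 mm to +x of it, the blade goes on to 68 mm in +x), x along the knife towards the blade. May be absent
- knife2_mid (a point): carving knife lying flat, 50 g: wooden handle 84 long x 18 x 18 mm and a short thin blade, 114 mm over all; point near the centre of mass, half-way up the handle (the handle reaches 46 mm to -x and 38 mm to +x of it, the blade goes on to 68 mm in +x), x along the knife towards the blade. May be absent
- knife3_mid (a point): carving knife lying flat, 50 g: wooden handle 84 long x 18 x 18 mm and a short thin blade, 114 mm over all; point near the centre of mass, half-way up the handle (the handle reaches 46 mm to -x and 38 mm to +x of it, the blade goes on to 68 mm in +x), x along the knife towards the blade. May be absent
- knife4_mid (a point): carving knife lying flat, 50 g: wooden handle 84 long x 18 x 18 mm and a short thin blade, 114 mm over all; point near the centre of mass, half-way up the handle (the handle reaches 46 mm to -x and 38 mm to +x of it, the blade goes on to 68 mm in +x), x along the knife towards the blade. May be absent
- knife5_mid (a point): carving knife lying flat, 50 g: wooden handle 84 long x 18 x 18 mm and a short thin blade, 114 mm over all; point near the centre of mass, half-way up the handle (the handle reaches 46 mm to -x and 38 mm to +x of it, the blade goes on to 68 mm in +x), x along the knife towards the blade. May be absent
- knife6_mid (a point): carving knife lying flat, 50 g: wooden handle 84 long x 18 x 18 mm and a short thin blade, 114 mm over all; point near the centre of mass, half-way up the handle (the handle reaches 46 mm to -x and 38 mm to +x of it, the blade goes on to 68 mm in +x), x along the knife towards the blade. May be absent
- tub: bystander, leave alone: shallow open plastic tub 100 x 80 x 45 mm; origin under its centre
- spatula: bystander, leave alone: modelling spatula, 165 mm long, grey handle, 10 mm high; origin under its centre
- die: bystander, leave alone: plywood stamping die 55 x 55 x 14 mm; origin under its centre
- tape: bystander, leave alone: cardboard roll core, ring 52 mm across, 18 mm high; origin under its centre
- glue: bystander, leave alone: white-capped bottle 52 mm across, 130 tall; origin under its centre
- brushcup: bystander, leave alone: white ceramic cup 74 mm across, 90 tall; origin under its centre
Not all that is in view belongs to the job. What is shaped like the part that bears knife6_mid but pink or white is not meant. What is shaped like the part that bears knife1_mid but green is not meant.

How it is judged:
By the outcome, as a careful person would: the job done as asked, in the order asked, and still so for the second after the job is handed in, with the robot touching nothing.
Of knife1, knife2, knife3, knife4, knife5, knife6 only 4 to 6 are there at a start; the rules pass over those that are not, and their reading is None.
At some moment in a run one of knife1, knife2, knife3, knife4, knife5, knife6 may be knocked a few centimetres aside while the robot is not near it.
It also fails if it takes over 210 s, if anything falls off the work surface, if the arm or the gripper's body presses on something with over 40 N, if the wrist force passes 120 N, or if a joint passes its speed limit or range.

## Working session

There is one attempt and no reset: what is moved stays moved. The work goes in short steps, Python scripts to look and compute and a shell command to move; the robot and the scene stay as the last step left them, time stands still between calls to the robot, and variables do not carry over. Pictures are saved under pics/ and viewed, at most 14 in all, crops included, and the job is handed in when it is done.

```bash
ls; mkdir -p pics
python3 - <<'E'
from rig import robot, vision, job
import cv2
for n in("side","top"):
    c=vision.camera(n); cv2.imwrite(f"pics/{n}0.png",c["frame"][:,:,::-1]); print(n,c["K"].tolist(),c["cam_to_world"].round(4).tolist())
o=robot.get_obs(); print(o)
E
```

```text
pics
side [[503.80600857046926, 0.0, 319.19121158200664], [0.0, 503.80600857046926, 233.2887884424286], [0.0, 0.0, 1.0]] [[-0.9374, -0.2003, 0.2849, 0.1331], [-0.3479, 0.5034, -0.7909, 1.0776], [0.015, -0.8405, -0.5416, 0.8591], [0.0, 0.0, 0.0, 1.0]]
top [[540.8844421074482, 0.0, 318.82707089599967], [0.0, 540.8844421074482, 236.46522073882483], [0.0, 0.0, 1.0]] [[0.014, -0.9945, 0.1038, 0.4238], [-0.9997, -0.0116, 0.0236, 0.0035], [-0.0223, -0.1041, -0.9943, 1.2469], [0.0, 0.0, 0.0, 1.0]]
{'time': 0.1, 'q': array([-1.32151984e+00,  5.28364505e-01,  1.43377038e+00, -1.79714945e-06,
        1.18139354e+00, -1.78489316e-01]), 'joint_velocities': array([ 0.00264773, -0.00106896, -0.00244573,  0.00098681, -0.00067685,
        0.00149294]), 'joint_torque': array([-6.63526898e-04, -4.40985346e+01, -1.77149945e+01,  6.35560602e-02,
        5.34154521e-02, -4.39509813e-05]), 'position': array([ 0.25914638, -0.56803943,  0.22967602]), 'tool_rot': array([ 9.77213584e-01,  2.12256153e-01, -3.50803308e-05, -9.67252459e-04]), 'ft_force': array([ 0.36609799, -0.19376293, -0.3680077 ]), 'moment': array([-0.01303199,  0.04448857,  0.0246891 ]), 'grip_force': 0.0, 'grip_width': 0.08702108356164275}
```

View pics/side0.png

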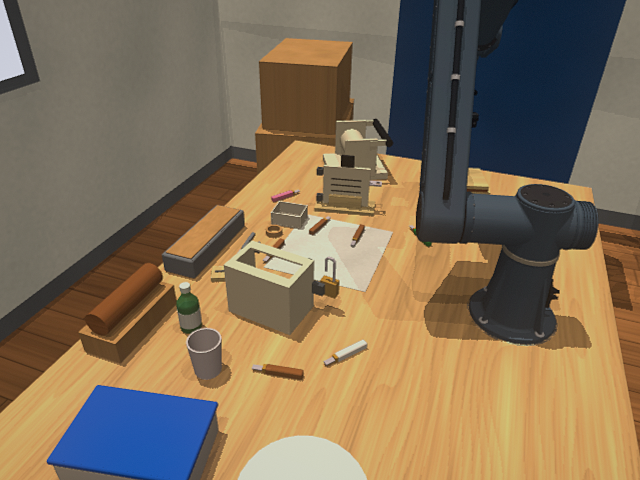

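View pics/top0.png

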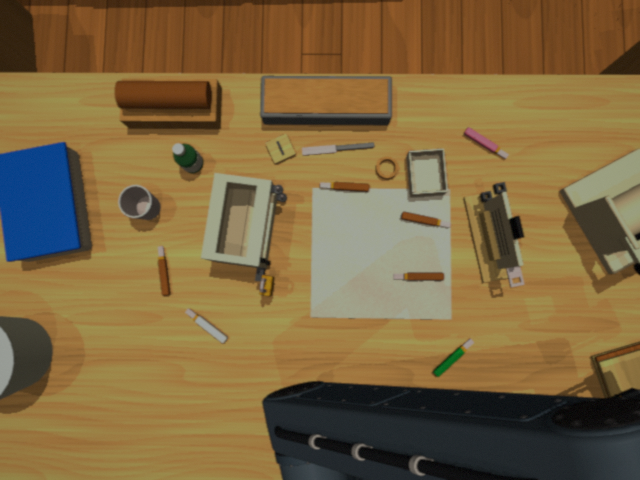

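Top view: locker at (240,220), door in its stand (500,235), padlock (267,285), hinge pintles (280,192). Brown knives are at (345,187), (425,219), (418,277) and (164,271). The white (207,326), pink (486,143) and green (453,357) ones are look-alikes. The arm may be hiding more.

```bash
cat > h.py <<'E'
from rig import robot, vision, job
import numpy as np, cv2
from scipy.spatial.transform import Rotation as R
C={}
def shot(n):
    C[n]=vision.camera(n); return C[n]
def ray(n,p):
    c=C[n]; d=np.linalg.solve(c["K"],[p[1],p[0],1]); T=c["cam_to_world"]; return T[:3,3],T[:3,:3]@d
def atz(n,p,z):
    o,d=ray(n,p); return o+d*(z-o[2])/d[2]
def tri(ps,pt):
    (a,u),(b,v)=ray("side",ps),ray("top",pt); s=np.linalg.lstsq(np.c_[u,-v],b-a,rcond=None)[0]
    P,Q=a+u*s[0],b+v*s[1]; return (P+Q)/2,np.linalg.norm(P-Q)
def proj(n,P):
    c=C[n]; q=np.linalg.inv(c["cam_to_world"])@np.r_[P,1]; q=c["K"]@q[:3]; return (q[:2]/q[2])[::-1]
def go(P,yaw=None):
    """rows needed to reach TCP P; yaw = world direction (rad) of tool y (mod pi)"""
    o=robot.get_obs(); M=R.from_quat(o["tool_rot"]).as_matrix(); s=M.T@(np.array(P)-o["position"])/.3
    cur=np.arctan2(M[1,1],M[0,1]); t=0
    if yaw is not None:
        d=(yaw-cur+np.pi/2)%np.pi-np.pi/2; t=-d/(2*np.pi)
    print("rows",s.round(4),"turn",round(t,4),"or",round(t-np.sign(t)*.5,4),"q6",o["q"][5].round(2),"n>=",np.linalg.norm(s)*300/41.7,abs(t)*360/7.16)
def st():
    o=robot.get_obs(); M=R.from_quat(o["tool_rot"]).as_matrix()
    print("t",o["time"],"pos",o["position"].round(4),"yaw_y",np.arctan2(M[1,1],M[0,1]).round(4),"q",o["q"].round(2),"F",o["ft_force"].round(1),"w",o["grip_width"].round(4),o["grip_force"])
E
python3 - <<'E'
from h import *
for n in("side","top"): shot(n)
for l in "locker slot pin_low pin_up leaf_grip leaf_low leaf_up leaf_eye lock_eye shackle_top shackle knife1_mid glue".split():
    for n in("side","top"):
        print(l,n,[(np.round(d["point"],1).tolist(),round(d["conf"],2)) for d in vision.look_for(n,l)])
st()
E
```

```text
locker side [([288.0, 275.9], 0.71)]
locker top [([222.3, 239.2], 0.82)]
slot side [([290.2, 271.8], 0.81)]
slot top [([217.8, 240.4], 0.64)]
pin_low side [([287.2, 272.7], 0.95), ([244.2, 276.2], 0.65)]
pin_low top [([226.3, 242.8], 0.67), ([148.0, 329.6], 0.38)]
pin_up side [([287.9, 272.6], 0.81), ([239.6, 246.2], 0.57), ([178.7, 347.2], 0.56), ([271.0, 221.7], 0.44)]
pin_up top [([221.4, 241.6], 0.64), ([231.9, 504.6], 0.41)]
leaf_grip side [([286.9, 275.0], 0.71), ([183.2, 346.6], 0.6), ([214.4, 285.7], 0.43)]
leaf_grip top [([229.2, 504.3], 0.65)]
leaf_low side [([181.5, 345.1], 0.9), ([241.2, 249.9], 0.57)]
leaf_low top [([228.8, 503.1], 0.68)]
leaf_up side [([178.8, 348.7], 0.56)]
leaf_up top [([231.0, 505.4], 0.83), ([170.7, 425.8], 0.71)]
leaf_eye side [([179.6, 346.2], 0.88), ([286.3, 271.1], 0.26)]
leaf_eye top [([235.2, 504.5], 0.96)]
lock_eye side [([288.0, 270.9], 0.86)]
lock_eye top [([225.4, 243.6], 0.72)]
shackle_top side [([229.9, 274.2], 0.2)]
shackle_top top [([285.5, 261.6], 0.47), ([201.7, 135.8], 0.37), ([232.0, 505.8], 0.24)]
shackle side []
shackle top [([149.2, 334.8], 0.48), ([282.9, 261.2], 0.37)]
knife1_mid side [([231.9, 412.9], 0.61)]
knife1_mid top [([358.2, 453.0], 0.84), ([276.5, 418.8], 0.66), ([221.2, 241.1], 0.65)]
glue side [([310.6, 186.8], 0.96)]
glue top [([159.0, 186.1], 0.97)]Traceback (most recent call last):
  File "<stdin>", line 6, in <module>
  File "h.py", line 25, in st
    print("t",o["time"],"pos",o["position"].round(4),"yaw_y",np.arctan2(M[1,1],M[0,1]).round(4),"q",o["q"].round(2),"F",o["ft_force"].round(1),"w",o["grip_width"].round(4),o["grip_force"])
                                                                                                                                                   ^^^^^^^^^^^^^^^^^^^^^
AttributeError: 'float' object has no attribute 'round'
```

```bash
sed -i 's/o\["grip_width"\].round(4)/round(o["grip_width"],4)/' h.py
python3 - <<'E'
from h import *
def crop(f,c0,r0,w,h,s): return cv2.resize(f[r0:r0+h,c0:c0+w],None,fx=s,fy=s,interpolation=cv2.INTER_CUBIC)
t=cv2.imread("pics/top0.png"); s=cv2.imread("pics/side0.png")
m=np.zeros((600,800,3),np.uint8); m[:,:440]=crop(t,190,160,110,150,4); m[:,440:800]=crop(t,455,165,90,150,4)
cv2.imwrite("pics/c1.png",m)
m=np.zeros((600,800,3),np.uint8); m[:,:480]=crop(s,220,240,120,150,4); m[:440,480:800]=crop(s,310,145,80,110,4)
cv2.imwrite("pics/c2.png",m)
E
```

```text
(no output)
```

View pics/c1.png

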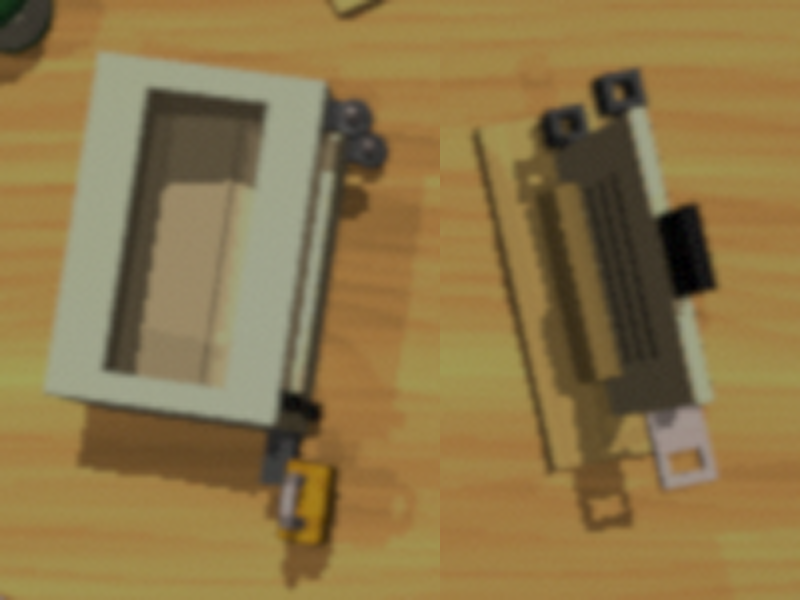

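View pics/c2.png

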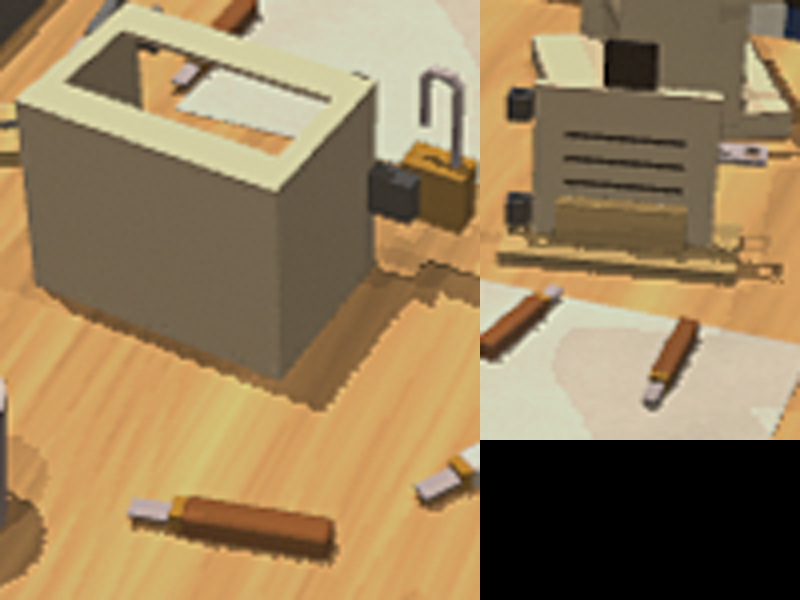

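```bash
cat > fit.py <<'E'
from h import *
from scipy.optimize import least_squares as ls
for n in("side","top"): shot(n)
T=lambda u,v:("top",((v+.5)/4-.5+160,(u+.5)/4-.5+190))
D=lambda u,v:("top",((v+.5)/4-.5+165,(u-440+.5)/4-.5+455))
S=lambda u,v:("side",((v+.5)/4-.5+240,(u+.5)/4-.5+220))
E=lambda u,v:("side",((v+.5)/4-.5+145,(u-480+.5)/4-.5+310))
def fit(pts,x0,mod):
    f=lambda p:np.concatenate([proj(c,mod(p,l))-np.array(q) for l,(c,q) in pts])
    s=ls(f,x0,loss="soft_l1"); return s.x,f(s.x).reshape(-1,2).round(1)
def rig(p,l): c,s=np.cos(p[3]),np.sin(p[3]); return np.array([p[0]+c*l[0]-s*l[1],p[1]+s*l[0]+c*l[1],p[2]+l[2]])
L=[((-.06,-.09,.145),T(330,84)),((.06,-.09,.145),T(99,52)),((-.06,.09,.145),T(280,426)),((.06,.09,.145),T(45,392)),
 ((-.06,-.09,.145),S(118,8)),((.06,-.09,.145),S(18,98)),((-.06,.09,.145),S(377,82)),((.06,.09,.145),S(278,190)),((.06,.09,0),S(278,377))]
p,r=fit(L,[.45,.2,-1.6],lambda p,l:rig([p[0],p[1],0,p[2]],l)); print("locker",p.round(4),r.tolist())
lk=np.r_[p[:2],0,p[2]]
for nm,q in(("TL",(148,90)),("TR",(268,104)),("BR",(232,386)),("BL",(105,372))): print("slot",nm,atz("top",T(*q)[1],.145).round(4))
pu=atz("top",T(352,116)[1],.138); pl=atz("top",T(370,150)[1],.040); print("pins",pu.round(4),pl.round(4))
loc=lambda P:rig([0,0,0,-lk[3]],np.array(P)-lk[:3])
print("pins local",loc(pu).round(4),loc(pl).round(4))
b=atz("top",T(290,500)[1],.157); print("shackle bow top",b.round(4),loc(b).round(4)); x,e=tri(S(443,72)[1],T(290,500)[1]); print(x,e,loc(x).round(4))
Dp=[((.013,-.005,.14),D(632,113)),((.013,.005,.14),D(645,105)),((.167,.005,.14),D(713,398)),((.167,-.005,.14),D(693,405)),((.112,.005,.18),D(716,288)),((.068,.005,.18),D(695,205)),
 ((0,0,.128),D(619,92)),((0,0,.030),D(566,127)),((.013,-.005,.14),E(540,84)),((.167,-.005,.14),E(721,99)),((.09,-.005,.18),E(632,42)),((0,-.01,.117),E(520,105)),((0,-.01,.019),E(518,210))]
p,r=fit(Dp,[.5,-.35,.03,-1.5+3.14+1.5],rig); print("leaf",p.round(4),r.tolist())
x,e=tri(E(745,153)[1],D(687,460)[1]); print("eye",x,e,rig([0,0,0,-p[3]],x-p[:3]).round(4)); print("grip",rig(p,(.09,0,.16)).round(4))
E
python3 fit.py; python3 -c "
from h import *;st()"
```

```text
locker [ 0.5745  0.1996 -4.8347] [[-1.1, -0.4], [-0.6, 0.5], [-0.7, -0.6], [-0.1, 0.4], [-1.3, 2.9], [0.7, -0.4], [-0.0, 0.5], [0.6, 0.3], [1.2, 1.3]]
slot TL [0.6501 0.223  0.145 ]
slot TR [0.6433 0.1603 0.145 ]
slot BR [0.4966 0.1749 0.145 ]
slot BL [0.503  0.2405 0.145 ]
pins [0.6388 0.1172 0.138 ] [0.6383 0.1166 0.04  ]
pins local [-0.074  -0.0738  0.138 ] [-0.0746 -0.0735  0.04  ]
shackle bow top [0.4387 0.1422 0.157 ] [-0.0736  0.1277  0.157 ]
[0.4394918  0.14247759 0.15655344] 0.0015533385208990726 [-0.0732  0.127   0.1566]
leaf [ 0.6456 -0.341   0.0169  3.3427] [[-0.6, -1.8], [0.5, -0.2], [1.8, 0.0], [1.0, 0.1], [0.4, 0.1], [-1.0, 0.3], [-0.8, 0.7], [-1.0, 0.3], [-0.6, -0.9], [-0.6, 1.1], [0.4, 0.1], [0.9, -0.2], [0.9, -0.2]]
eye [ 0.46043395 -0.38280621  0.1037287 ] 0.006826553818549552 [0.1898 0.004  0.0869]
grip [ 0.5574 -0.359   0.1769]
t 1.6 pos [ 0.2593 -0.5686  0.2305] yaw_y -1.143 q [-1.32  0.53  1.43 -0.    1.18 -0.18] F [-0.5 -0.6  0.2] w 0.0872 0.0
```

Run:
```python
from h import *
go([.5574,-.359,.33],1.772)
```

```text
rows [ 1.194  -0.2236 -0.3315] turn 0.0361 or -0.4639 q6 -0.18 n>= 9.05900537480249 1.8132324369904331
```

```bash
python3 -m handwheel '[[0,0,-0.33,0.036],[0,0,-0.33,0.036],[0,0,-0.33,0.036],[0.9,-0.22,-0.33,0.036],[0.9,-0.22,-0.33,0.036],[0.9,-0.22,-0.33,0.036],[0.9,-0.22,-0.33,0.036],[0.9,-0.22,-0.33,0.036],[0.9,-0.22,-0.33,0.036],[0.9,-0.22,-0.33,0.036],[0.9,-0.22,-0.33,0.036],[0.9,-0.22,-0.33,0.036]]' 100 50
python3 - <<'E'
from h import *
go([.5574,-.359,.33],1.772);go([.5574,-.359,.168],1.772)
c=shot("top"); cv2.imwrite("pics/t1.png",c["frame"][:,:,::-1])
E
```

```text
time: 2.6
position: [0.4787, -0.3952, 0.3295]
tool_rot: [0.995, 0.102, -0.0, 0.0]
ft_force: [-0.9, 0.3, -0.1]
grip_width: 0.0868
grip_force: 0.0
rows [ 0.2814 -0.0649 -0.0019] turn 0.0006 or -0.4994 q6 0.5 n>= 2.0776515258301598 0.03151729764846484
rows [ 0.2817 -0.0649  0.5381] turn 0.0006 or -0.4994 q6 0.5 n>= 4.394408977780348 0.03151729764846484
```

View pics/t1.png

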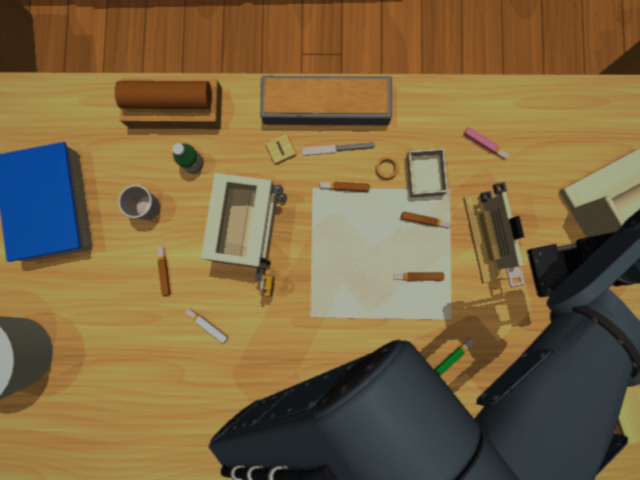

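Arm is now right of the door; still four brown knives at (345,187), (425,219), (418,277) and (164,271), nothing new uncovered. Going above the tab, then down.

```bash
python3 -m handwheel '[[0.28,-0.064,0,0],[0.28,-0.064,0,0],[0.28,-0.064,0,0],[0.28,-0.064,0.2,0],[0.28,-0.064,0.2,0],[0.28,-0.064,0.2,0]]' 60
python3 - <<'E'
from h import *
st();go([.5574,-.359,.168],1.772)
E
```

```text
time: 3.15
position: [0.5524, -0.3601, 0.264]
tool_rot: [0.995, 0.1, -0.004, -0.004]
ft_force: [-0.6, 0.2, -1.0]
grip_width: 0.0565
grip_force: 0.0
t 3.15 pos [ 0.5524 -0.3601  0.264 ] yaw_y -1.3709 q [-0.75  0.55  1.29 -0.    1.31  0.62] F [-0.6  0.2 -1. ] w 0.0565 0.0
rows [0.0194 0.0025 0.32  ] turn -0.0002 or 0.4998 q6 0.62 n>= 2.306268814784714 0.010151346576515185
```

```bash
python3 -m handwheel '[[0,0,0,0],[0,0,0,0],[0,0,0,0]]'
python3 - <<'E'
from h import *
st();go([.5574,-.359,.168],1.772)
E
```

```text
time: 3.4
position: [0.5564, -0.3626, 0.2719]
tool_rot: [0.995, 0.1, 0.001, 0.002]
ft_force: [0.2, 1.0, -0.9]
grip_width: 0.0525
grip_force: 0.0
t 3.4 pos [ 0.5564 -0.3626  0.2719] yaw_y -1.3705 q [-0.75  0.54  1.28 -0.    1.31  0.63] F [ 0.2  1.  -0.9] w 0.0525 0.0
rows [ 0.0047 -0.0125  0.3462] turn -0.0001 or 0.4999 q6 0.63 n>= 2.4923108837055437 0.00739558006165165
```

```bash
python3 -m handwheel '[[0.005,-0.012,0.1,0],[0.005,-0.012,0.2,0],[0.005,-0.012,0.28,0],[0.005,-0.012,0.33,0],[0.005,-0.012,0.346,0],[0.005,-0.012,0.346,0],[0.005,-0.012,0.346,0]]'; python3 -m handwheel '[[0,0,0,0],[0,0,0,0],[0,0,0,0],[0,0,0,0],[0,0,0,0],[0,0,0,0],[0,0,0,0],[0,0,0,0],[0,0,0,0],[0,0,0,0]]' 0 50
```

```text
time: 3.98
position: [0.5577, -0.3582, 0.1675]
tool_rot: [0.995, 0.1, 0.001, 0.001]
ft_force: [0.1, -0.2, 0.0]
grip_width: 0.0523
grip_force: 0.0
time: 4.82
position: [0.5573, -0.359, 0.1659]
tool_rot: [0.995, 0.101, 0.001, 0.002]
ft_force: [0.3, -5.4, -2.1]
grip_width: 0.0101
grip_force: 49.6
```

```bash
python3 -m handwheel '[[0,0,-0.03,0],[0,0,-0.06,0],[0,0,-0.1,0],[0,0,-0.15,0],[0,0,-0.2,0],[0,0,-0.25,0],[0,0,-0.3,0],[0,0,-0.3,0],[0,0,-0.3,0]]'
python3 - <<'E'
from h import *
st();
c=shot("top"); a=c["frame"][150:300,450:550,::-1]; c=shot("side"); b=c["frame"][110:260,300:400,::-1]
cv2.imwrite("pics/c3.png",cv2.resize(np.hstack([a,b]),None,fx=4,fy=4,interpolation=cv2.INTER_CUBIC))
E
```

```text
time: 5.57
position: [0.5565, -0.356, 0.2552]
tool_rot: [0.995, 0.101, -0.0, -0.001]
ft_force: [-0.1, 0.1, -3.7]
grip_width: 0.0099
grip_force: 49.9
t 5.5667 pos [ 0.5565 -0.356   0.2552] yaw_y -1.3691 q [-0.74  0.55  1.31  0.    1.28  0.63] F [-0.1  0.1 -3.7] w 0.0099 49.86436149571091
```

View pics/c3.png

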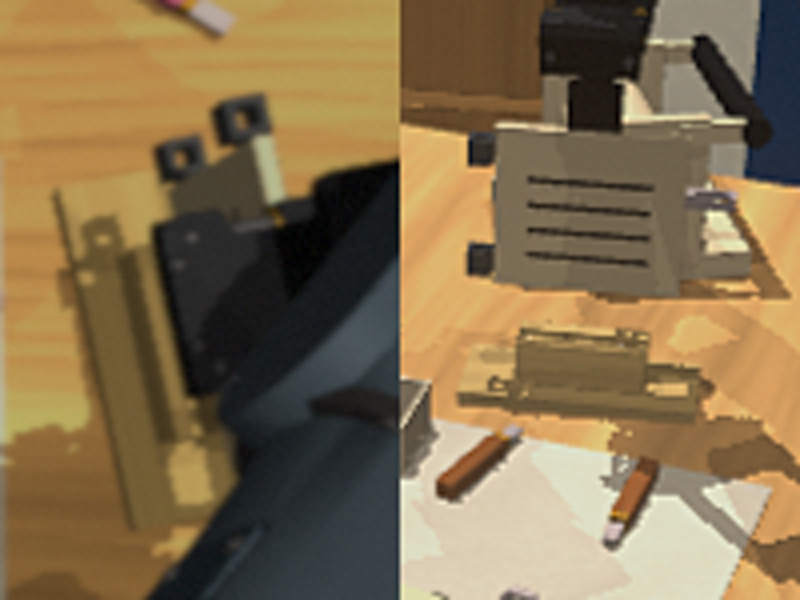

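```bash
cat > fit2.py <<'E'
from h import *
from scipy.optimize import least_squares as ls
for n in("side","top"): shot(n)
A=lambda u,v:("top",((v+.5)/4-.5+150,(u+.5)/4-.5+450))
B=lambda u,v:("side",((v+.5)/4-.5+110,(u-400+.5)/4-.5+300))
o=robot.get_obs(); M=R.from_quat(o["tool_rot"]).as_matrix(); yaw=np.arctan2(M[1,1],M[0,1])+np.pi/2+np.pi
pts=[((0,0,.128),A(241,117)),((0,0,.030),A(182,157)),((0,-.01,.117),B(483,149)),((0,-.01,.019),B(482,258)),((.013,-.005,.14),B(498,124)),((.013,-.005,0),B(500,283)),((.167,-.005,0),B(681,297))]
mod=lambda p,l:p[:3]+(R.from_euler("z",yaw)*R.from_euler("y",p[3])).apply(l)
f=lambda p:np.concatenate([proj(c,mod(p,l))-np.array(q) for l,(c,q) in pts])
s=ls(f,[.645,-.34,.1,0],loss="soft_l1"); p=s.x; print("leaf",p.round(4),f(p).reshape(-1,2).round(1).tolist())
print("axis rel tcp in door frame",R.from_euler("z",-yaw).apply(p[:3]-o["position"]).round(4),"yaw",yaw)
E
python3 fit2.py
```

```text
leaf [ 0.6417 -0.3327  0.107  -0.0053] [[0.2, 0.5], [0.4, -0.3], [0.3, -0.5], [1.0, -0.6], [-0.6, 0.2], [-0.4, -1.0], [-0.2, 0.5]]
axis rel tcp in door frame [-0.0888 -0.0057 -0.1467] yaw 3.343153394587908
```

Run:
```python
from h import *
go([.5444,.036,.255],1.772)
```

```text
rows [ 2.2410e-01 -1.2881e+00  2.0000e-04] turn 0.0001 or -0.4999 q6 0.63 n>= 9.405836951532505 0.0028573292653075737
```

```bash
python3 -m handwheel '[[0,-0.08,0,0],[0.02,-0.18,0,0],[0.06,-0.3,0,0],[0.08,-0.42,0,0],[0.1,-0.54,0,0],[0.12,-0.66,0,0],[0.14,-0.78,0,0],[0.16,-0.88,0,0],[0.18,-0.95,0,0],[0.2,-1,0,0],[0.2,-1,0,0],[0.2,-1,0,0]]'
python3 - <<'E'
from h import *
go([.5444,.036,.255],1.772)
E
```

```text
time: 6.77
position: [0.555, -0.0501, 0.2551]
tool_rot: [0.995, 0.102, -0.001, -0.0]
ft_force: [0.4, -0.4, -4.0]
grip_width: 0.0095
grip_force: 49.9
rows [ 0.0233 -0.2882  0.0004] turn 0.0004 or -0.4996 q6 1.08 n>= 2.080427667241299 0.02079487744596183
```

```bash
python3 -m handwheel '[[0.01,-0.1,0,0],[0.015,-0.2,0,0],[0.023,-0.28,0,0],[0.023,-0.288,0.05,0],[0.023,-0.288,0.12,0],[0.023,-0.288,0.18,0],[0.023,-0.288,0.21,0],[0.023,-0.288,0.21,0],[0.023,-0.288,0.21,0],[0.023,-0.288,0.21,0]]'
python3 - <<'E'
from h import *
st()
c=shot("top"); a=c["frame"][160:310,200:320,::-1]; c=shot("side"); b=c["frame"][180:330,250:330,::-1]
cv2.imwrite("pics/c4.png",cv2.resize(np.hstack([a,b]),None,fx=4,fy=4,interpolation=cv2.INTER_CUBIC))
E
```

```text
time: 7.6
position: [0.546, 0.0342, 0.1936]
tool_rot: [0.995, 0.1, 0.001, 0.0]
ft_force: [0.2, 0.2, -4.8]
grip_width: 0.0099
grip_force: 49.9
t 7.6 pos [0.546  0.0342 0.1936] yaw_y -1.3701 q [-0.14  0.47  1.67 -0.    1.    1.23] F [ 0.2  0.2 -4.8] w 0.0099 49.93146391119808
```

View pics/c4.png

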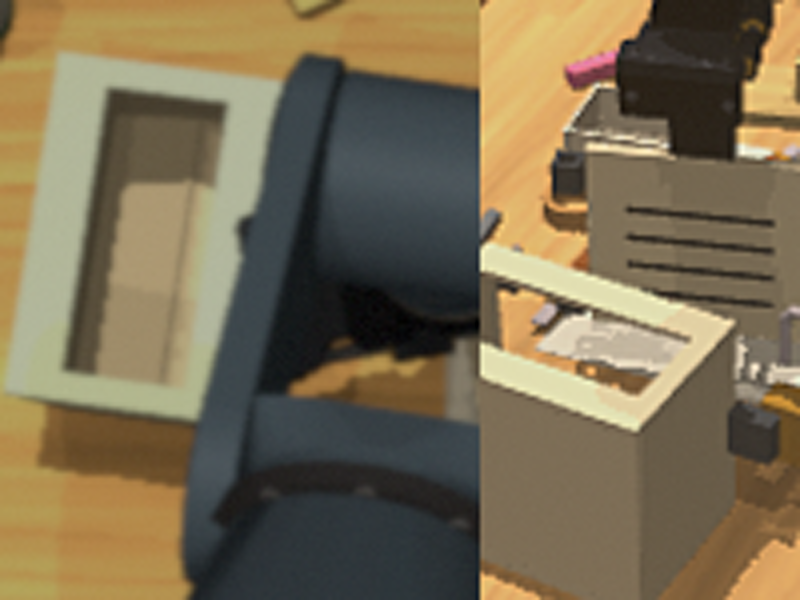

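Run:
```python
from h import *
shot("side")
o=robot.get_obs(); M=R.from_quat(o["tool_rot"]).as_matrix(); yaw=np.arctan2(M[1,1],M[0,1])+np.pi/2+np.pi
B=lambda u,v:np.round([180+(v+.5)/4-.5,250+(u-480+.5)/4-.5],1)
print("seen socket near face",B(569,176),"panel TL corner",B(587,155))
for dy in(0,-.003,-.0057):
  for off in((-.0888,dy,-.1475),(-.09,dy,-.149)):
    f=lambda l:o["position"]+R.from_euler("z",yaw).apply(np.array(off)+l)
    print(off,proj("side",f((0,-.01,.117))).round(1),proj("side",f((.013,-.005,.14))).round(1),f((0,0,0)).round(4))
```

```text
seen socket near face [223.6 271.9] panel TL corner [218.4 276.4]
(-0.0888, 0, -0.1475) [223.3 272. ] [215.3 277. ] [0.6329 0.0523 0.0464]
(-0.09, 0, -0.149) [223.8 271.6] [215.7 276.6] [0.634  0.0525 0.0449]
(-0.0888, -0.003, -0.1475) [223.9 271.8] [215.9 276.8] [0.6323 0.0552 0.0464]
(-0.09, -0.003, -0.149) [224.4 271.3] [216.3 276.3] [0.6334 0.0554 0.0449]
(-0.0888, -0.0057, -0.1475) [224.5 271.5] [216.4 276.5] [0.6317 0.0578 0.0464]
(-0.09, -0.0057, -0.149) [224.9 271.1] [216.8 276.1] [0.6329 0.0581 0.0449]
```

Run:
```python
from h import *
go([.5515,.0976,.191],1.772)
```

```text
rows [ 0.0605 -0.2023  0.0095] turn 0.0 or -0.5 q6 1.23 n>= 1.5206402399024008 0.0006041367907762032
```

```bash
python3 -m handwheel '[[0.02,-0.05,0.008,0],[0.035,-0.1,0.008,0],[0.05,-0.15,0.008,0],[0.06,-0.19,0.008,0],[0.06,-0.202,0.008,0],[0.06,-0.202,0.008,0],[0.06,-0.202,0.008,0],[0.06,-0.202,0.008,0]]'
python3 - <<'E'
from h import *
st();go([.5515,.0976,.191],1.772)
c=shot("side"); b=c["frame"][190:340,230:350,::-1]
cv2.imwrite("pics/c5.png",cv2.resize(b,None,fx=4,fy=4,interpolation=cv2.INTER_CUBIC))
c=shot("top"); cv2.imwrite("pics/t5.png",c["frame"][:,:,::-1])
E
```

```text
time: 8.42
position: [0.5505, 0.0972, 0.1905]
tool_rot: [0.995, 0.101, 0.0, 0.0]
ft_force: [-0.7, 0.1, -3.9]
grip_width: 0.0097
grip_force: 49.9
t 8.4167 pos [0.5505 0.0972 0.1905] yaw_y -1.3695 q [-0.02  0.49  1.64 -0.    1.01  1.34] F [-0.7  0.1 -3.9] w 0.0097 49.93133853189647
rows [ 0.0036 -0.0007 -0.0018] turn 0.0 or -0.5 q6 1.34 n>= 0.029151907340704743 0.0011404988719137346
```

View pics/c5.png

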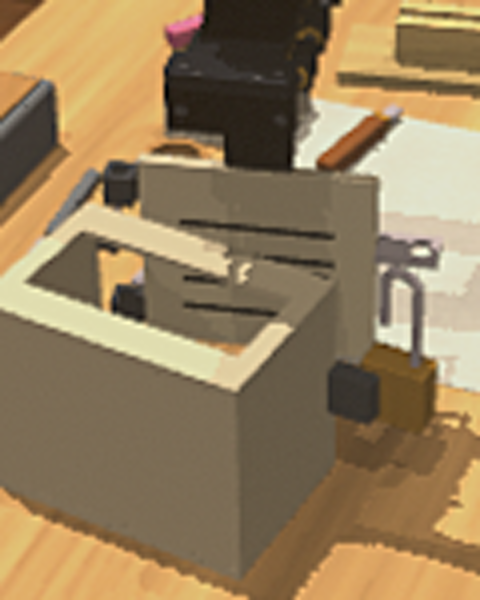

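Upper socket (121,183 in crop) stands clear above the locker's hinge corner and the arm feels no contact. Lowering.

```bash
python3 -m handwheel '[[0.0035,0,0.005,0],[0.0035,0,0.01,0],[0.0035,0,0.015,0],[0.0035,0,0.02,0],[0.0035,0,0.025,0],[0.0035,0,0.03,0],[0.0035,0,0.035,0],[0.0035,0,0.04,0],[0.0035,0,0.045,0],[0.0035,0,0.05,0],[0.0035,0,0.05,0]]'; python3 -c "
from h import *;st();print(robot.get_obs()['moment'])"
```

```text
time: 9.43
position: [0.5522, 0.0981, 0.1754]
tool_rot: [0.995, 0.101, 0.001, -0.0]
ft_force: [1.8, 0.7, -3.6]
grip_width: 0.0097
grip_force: 49.9
t 9.4333 pos [0.5522 0.0981 0.1754] yaw_y -1.3692 q [-0.02  0.51  1.65  0.    0.98  1.35] F [ 1.8  0.7 -3.6] w 0.0097 49.93815151043236
[ 0.2118731  -0.53315492  0.0400128 ]
```

```bash
python3 -m handwheel '[[0,0,0.006,0],[0,0,0.012,0],[0,0,0.018,0],[0,0,0.024,0],[0,0,0.03,0],[0,0,0.034,0],[0,0,0.038,0],[0,0,0.042,0],[0,0,0.042,0]]'; python3 -c "
from h import *;st();print(robot.get_obs()['moment'])"
```

```text
time: 10.18
position: [0.5514, 0.0978, 0.1657]
tool_rot: [0.995, 0.101, 0.001, 0.0]
ft_force: [-4.8, -0.5, 15.1]
grip_width: 0.01
grip_force: 50.0
t 10.1833 pos [0.5514 0.0978 0.1657] yaw_y -1.3685 q [-0.02  0.53  1.66 -0.    0.95  1.35] F [-4.8 -0.5 15.1] w 0.01 49.99703859910369
[0.02699359 0.1981653  0.01258752]
```

```bash
python3 -m handwheel '[[0.005,0,0.004,0],[0.008,0,0.008,0],[0.004,0.004,0.01,0],[0.004,-0.004,0.01,0],[0.004,0,0.01,0],[0.004,0,0.01,0]]'; python3 -c "
from h import *;st();print(robot.get_obs()['moment'])"
```

```text
time: 10.68
position: [0.5512, 0.0977, 0.1649]
tool_rot: [0.995, 0.101, -0.001, 0.001]
ft_force: [-10.1, -1.2, 29.3]
grip_width: 0.0097
grip_force: 50.0
t 10.6833 pos [0.5512 0.0977 0.1649] yaw_y -1.3679 q [-0.02  0.53  1.66 -0.    0.95  1.35] F [-10.1  -1.2  29.3] w 0.0097 50.00210456550121
[-0.17675483  1.44344936  0.07575182]
```

```bash
python3 -m handwheel '[[-0.008,0,-0.01,0],[-0.01,0,-0.014,0],[-0.01,0,-0.014,0]]'; python3 -c "
from h import *;st()"; python3 -m handwheel '[[0,0,0,0],[0,0,0,0],[0,0,0,0],[0,0,0,0]]' 35;  python3 -c "
from h import *;st()
c=shot('side'); b=c['frame'][190:340,230:350,::-1]
cv2.imwrite('pics/c6.png',cv2.resize(b,None,fx=4,fy=4,interpolation=cv2.INTER_CUBIC))"
```

```text
time: 10.93
position: [0.5512, 0.0977, 0.1652]
tool_rot: [0.995, 0.101, 0.002, 0.0]
ft_force: [2.3, 0.6, 6.0]
grip_width: 0.0095
grip_force: 50.0
t 10.9333 pos [0.5512 0.0977 0.1652] yaw_y -1.3692 q [-0.02  0.53  1.67  0.    0.95  1.34] F [2.3 0.6 6. ] w 0.0095 50.00285563990474
time: 11.27
position: [0.5484, 0.0976, 0.163]
tool_rot: [0.995, 0.101, -0.002, -0.0]
ft_force: [0.4, -0.7, 0.8]
grip_width: 0.0268
grip_force: 0.0
t 11.2667 pos [0.5484 0.0976 0.163 ] yaw_y -1.3691 q [-0.02  0.53  1.67 -0.    0.95  1.34] F [ 0.4 -0.7  0.8] w 0.0268 0.0
```

View pics/c6.png

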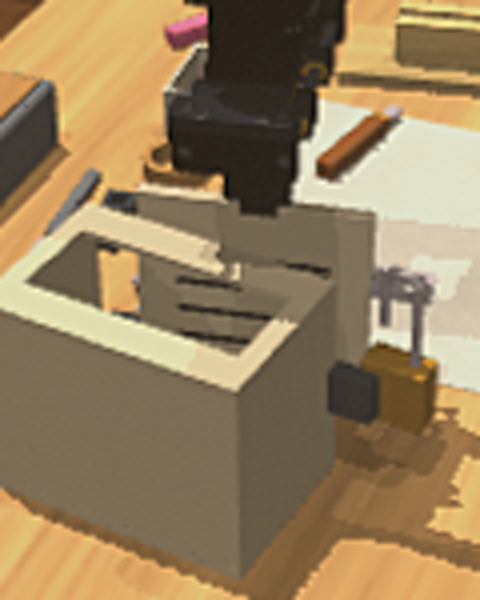

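Run:
```python
from h import *
shot("side")
print("seen TL",190+192.5/4-.5,230+140.5/4-.5, "TR",190+212/4-.5,230+375/4-.5)
for z in(.014,.018,.022):
  f=lambda l:np.array([.6386,.1169,z])+R.from_euler("z",3.344).apply(l)
  print(z,proj("side",f((.013,-.005,.14))).round(1),proj("side",f((.167,-.005,.14))).round(1))
```

```text
seen TL 237.625 264.625 TR 242.5 323.25
0.014 [237.9 264.8] [243.8 324.8]
0.018 [236.6 264.8] [242.5 324.8]
0.022 [235.2 264.7] [241.1 324.9]
```

```bash
cat > arc.py <<'E'
from h import *
import sys
H=np.array([.6386,.1169]); o=robot.get_obs(); M=R.from_quat(o["tool_rot"]).as_matrix()
cur=np.arctan2(M[1,1],M[0,1])+np.pi/2+np.pi
r=o["position"][:2]-H; print("door yaw",cur.round(4),"open",(cur-3.0193).round(4),"r",np.linalg.norm(r).round(4))
for a in map(float,sys.argv[1:]):
    d=3.0193+a-cur; P=H+R.from_euler("z",d).as_matrix()[:2,:2]@r-o["position"][:2]
    s=M.T@np.r_[P,0]/.3; print(a,s[:2].round(4),"turn",round(-d/2/np.pi,4))
E
python3 -m handwheel '[[0,0,0,0],[0,0,0,0],[0,0,0,0],[0,0,0,0],[0,0,0,0],[0,0,0,0]]' 0 45; python3 arc.py .27 .22 .17 .13; python3 -c "
from h import *;st()"
```

```text
time: 11.87
position: [0.5497, 0.0976, 0.164]
tool_rot: [0.995, 0.101, -0.0, 0.0]
ft_force: [0.3, -1.1, -0.8]
grip_width: 0.0098
grip_force: 45.0
door yaw 3.3432 open 0.3239 r 0.0909
0.27 [ 0.0002 -0.0163] turn 0.0086
0.22 [ 0.0012 -0.0314] turn 0.0165
0.17 [ 0.003  -0.0465] turn 0.0245
0.13 [ 0.005  -0.0585] turn 0.0309
t 11.8667 pos [0.5497 0.0976 0.164 ] yaw_y -1.3692 q [-0.02  0.53  1.67 -0.    0.95  1.34] F [ 0.3 -1.1 -0.8] w 0.0098 44.99990489333868
```

```bash
python3 -m handwheel '[[0,0,-0.003,0],[0,0,-0.007,0],[0,-0.008,-0.007,0.0043],[0,-0.016,-0.007,0.0086],[0.0006,-0.024,-0.007,0.0125],[0.001,-0.031,-0.007,0.0165],[0.002,-0.039,-0.007,0.0205],[0.003,-0.0465,-0.007,0.0245],[0.004,-0.0525,-0.007,0.0277],[0.005,-0.0585,-0.007,0.0309],[0.005,-0.0585,-0.007,0.0309],[0.005,-0.0585,-0.007,0.0309]]'
python3 - <<'E'
from h import *
st()
c=shot("side"); b=c["frame"][235:295,270:350,::-1]
cv2.imwrite("pics/c7.png",cv2.resize(b,None,fx=8,fy=8,interpolation=cv2.INTER_CUBIC))
E
```

```text
time: 12.87
position: [0.5477, 0.1153, 0.1658]
tool_rot: [1.0, 0.004, -0.0, -0.0]
ft_force: [1.9, 1.3, -5.6]
grip_width: 0.0097
grip_force: 45.0
t 12.8667 pos [0.5477 0.1153 0.1658] yaw_y -1.5628 q [0.01 0.53 1.66 0.   0.95 1.57] F [ 1.9  1.3 -5.6] w 0.0097 45.008087530732155
```

View pics/c7.png

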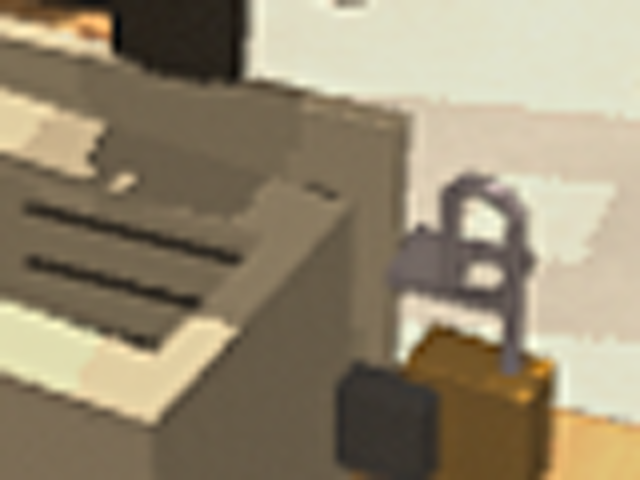

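```bash
python3 - <<'E'
from h import *
shot("side")
B=lambda u,v:np.array([235+(v+.5)/8-.5,270+(u+.5)/8-.5])
def aty(p,y): o,d=ray("side",p); return o+d*(y-o[1])/d[1]
print("eye",aty(B(485,272),.1153).round(4))
lk=np.array([.5745,.1996]);Rz=R.from_euler("z",1.4485).as_matrix()[:2,:2]
for ly in(.116,.1203,.138):
  P=lk+Rz@[-.074,ly]; print(ly,P.round(4))
yl=P[1]
for nm,q in(("bow top",(480,176)),("free leg",(450,230)),("fixed leg foot",(512,372)),("fixed leg",(518,230)),("body front-top",(420,335))): print(nm,aty(B(*q),.142).round(4))
E
python3 arc.py .09 .05 .02 0 -.02
```

```text
eye [0.4488 0.1153 0.1025]
0.116 [0.4503 0.1403]
0.1203 [0.4461 0.1408]
0.138 [0.4285 0.143 ]
bow top [0.4426 0.142  0.1586]
free leg [0.4516 0.142  0.1362]
fixed leg foot [0.4302 0.142  0.0878]
fixed leg [0.43  0.142 0.142]
body front-top [0.4605 0.142  0.0936]
door yaw 3.1493 open 0.13 r 0.0909
0.09 [ 0.0001 -0.0121] turn 0.0064
0.05 [ 0.0007 -0.0242] turn 0.0127
0.02 [ 0.0015 -0.0333] turn 0.0175
0.0 [ 0.0021 -0.0393] turn 0.0207
-0.02 [ 0.0029 -0.0453] turn 0.0239
```

```bash
python3 -m handwheel '[[0,-0.006,0,0.0032],[0,-0.012,0,0.0064],[0.0003,-0.018,0,0.0096],[0.0007,-0.024,0,0.0127],[0.001,-0.029,0,0.0152],[0.0015,-0.0333,0,0.0175],[0.0017,-0.036,0,0.019],[0.002,-0.039,0,0.0205],[0.002,-0.039,0,0.0205],[0.002,-0.039,0,0.0205]]'
python3 - <<'E'
from h import *
st()
c=shot("side"); b=c["frame"][235:295,290:350,::-1]
c=shot("top"); a=c["frame"][250:310,240:300,::-1]
cv2.imwrite("pics/c8.png",cv2.resize(np.hstack([b,a]),None,fx=6.6,fy=6.6,interpolation=cv2.INTER_CUBIC))
E
```

```text
time: 13.8
position: [0.5481, 0.127, 0.1661]
tool_rot: [0.998, -0.061, -0.0, -0.0]
ft_force: [0.5, 2.2, -4.6]
grip_width: 0.0099
grip_force: 45.0
t 13.8 pos [0.5481 0.127  0.1661] yaw_y -1.6919 q [0.03 0.53 1.65 0.   0.96 1.72] F [ 0.5  2.2 -4.6] w 0.0099 45.047989189624786
```

View pics/c8.png

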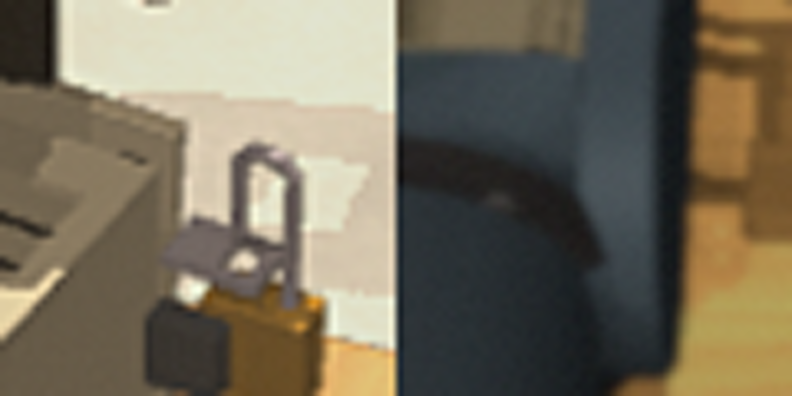

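```bash
python3 -m handwheel '[[0.0003,-0.003,0,0.0016],[0.0006,-0.006,0,0.0032],[0.0009,-0.009,0,0.0048],[0.0009,-0.009,0,0.0048]]'
python3 - <<'E'
from h import *
st()
c=shot("side"); b=c["frame"][235:295,290:350,::-1]
cv2.imwrite("pics/c9a.png",b)
E
```

```text
time: 14.23
position: [0.5484, 0.1292, 0.1661]
tool_rot: [0.997, -0.075, -0.0, 0.001]
ft_force: [-1.8, 1.2, -2.7]
grip_width: 0.0093
grip_force: 45.1
t 14.2333 pos [0.5484 0.1292 0.1661] yaw_y -1.7216 q [ 0.03  0.53  1.65 -0.    0.96  1.76] F [-1.8  1.2 -2.7] w 0.0093 45.14761310775025
```

```bash
python3 -m handwheel '[[0.0003,-0.003,0,0.0016],[0.0006,-0.006,0,0.0032],[0.0006,-0.006,0,0.0032],[0.0006,-0.006,0,0.0032]]'
python3 - <<'E'
from h import *
st()
c=shot("side"); b=c["frame"][235:295,290:350,::-1]
a=cv2.imread("pics/c9a.png")
cv2.imwrite("pics/c9.png",cv2.resize(np.hstack([a,b]),None,fx=6.6,fy=6.6,interpolation=cv2.INTER_CUBIC))
E
```

```text
time: 14.62
position: [0.5487, 0.1301, 0.166]
tool_rot: [0.996, -0.085, -0.001, 0.001]
ft_force: [-1.7, -5.4, -1.3]
grip_width: 0.0097
grip_force: 45.6
t 14.6167 pos [0.5487 0.1301 0.166 ] yaw_y -1.7411 q [ 0.04  0.53  1.65 -0.    0.96  1.78] F [-1.7 -5.4 -1.3] w 0.0097 45.642229012312896
```

View pics/c9.png

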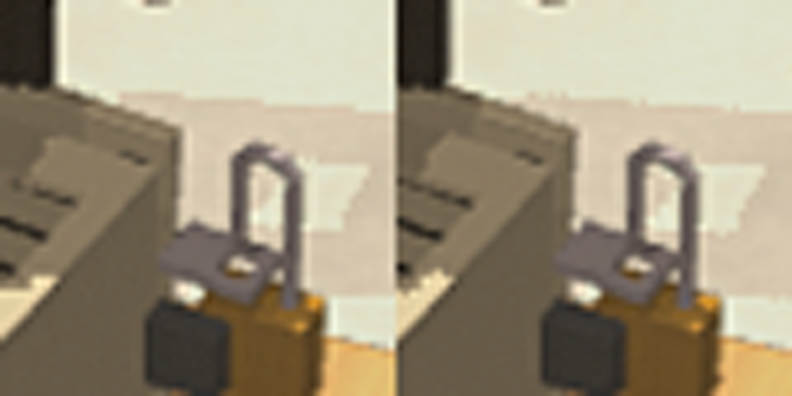

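Door is against its bumpers, with the eye (635,266) below the shackle's free leg (640,200). Releasing.

```bash
python3 -m handwheel '[[0,0.004,0,0],[0,0.004,0.004,0],[0,0.004,0.004,0]]' ; python3 -m handwheel '[[0,0,0,0],[0,0,0,0],[0,0,0,0],[0,0,0,0],[0,0,-0.05,0],[0,0,-0.15,0],[0,0,-0.28,0],[0,0,-0.35,0],[0,0,-0.35,0],[0,0,-0.35,0]]' 40
python3 - <<'E'
from h import *
st(); go([.4400,.1425,.2],1.4485)
c=shot("side"); b=c["frame"][210:300,270:350,::-1]
cv2.imwrite("pics/c10.png",cv2.resize(b,None,fx=6.6,fy=6.6,interpolation=cv2.INTER_CUBIC))
E
```

```text
time: 14.92
position: [0.549, 0.1296, 0.1649]
tool_rot: [0.996, -0.086, -0.0, 0.0]
ft_force: [-0.7, -3.7, -0.6]
grip_width: 0.0099
grip_force: 45.6
time: 15.75
position: [0.5502, 0.1306, 0.2717]
tool_rot: [0.996, -0.086, 0.002, -0.001]
ft_force: [-0.3, 0.1, 0.4]
grip_width: 0.0348
grip_force: 0.0
t 15.75 pos [0.5502 0.1306 0.2717] yaw_y -1.7428 q [0.04 0.4  1.54 0.   1.2  1.78] F [-0.3  0.1  0.4] w 0.0348 0.0
rows [-0.3697  0.0242  0.2371] turn -0.0079 or 0.4921 q6 1.78 n>= 3.1647164100945706 0.39799361888367346
```

View pics/c10.png

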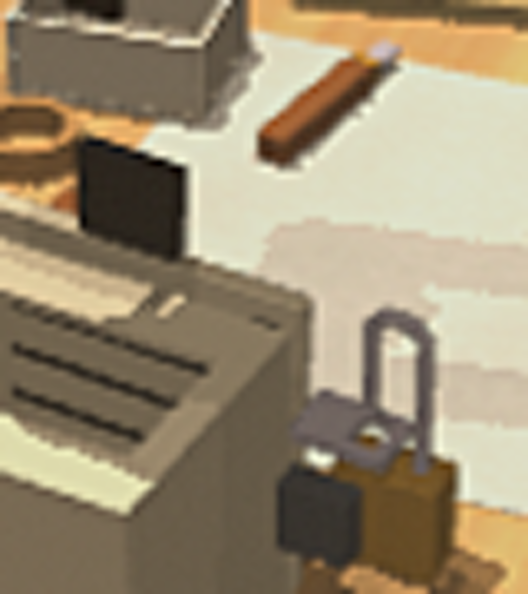

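```bash
python3 -m handwheel '[[-0.1,0.006,0,0],[-0.2,0.012,0,0],[-0.3,0.02,0,0],[-0.37,0.024,0,-0.008],[-0.37,0.024,0.05,-0.008],[-0.37,0.024,0.14,-0.008],[-0.37,0.024,0.24,-0.008],[-0.37,0.024,0.29,-0.008],[-0.37,0.024,0.29,-0.008],[-0.37,0.024,0.29,-0.008],[-0.37,0.024,0.29,-0.008]]' 0 20
python3 - <<'E'
from h import *
st(); go([.4402,.1425,.165],1.4485)
E
```

```text
time: 16.72
position: [0.4387, 0.142, 0.1829]
tool_rot: [0.998, -0.061, -0.0, -0.0]
ft_force: [0.1, -0.3, 0.3]
grip_width: 0.0004
grip_force: 0.0
t 16.7167 pos [0.4387 0.142  0.1829] yaw_y -1.6924 q [0.07 0.38 1.88 0.   0.87 1.76] F [ 0.1 -0.3  0.3] w 0.0004 0.0
rows [ 0.0048 -0.0022  0.0596] turn 0.0001 or -0.4999 q6 1.76 n>= 0.43059705150363115 0.005599218057706234
```

```bash
python3 -m handwheel '[[0.004,-0.001,0.03,0],[0.004,-0.001,0.05,0],[0.004,-0.001,0.06,0],[0.004,-0.001,0.075,0],[0.004,-0.001,0.09,0],[0.004,-0.001,0.09,0]]'; python3 -c "
from h import *
st()"; python3 -m handwheel '[[0,0,0.01,0],[0,0,0.02,0],[0,0,0.03,0],[0,0,0.04,0],[0,0,0.04,0]]'; python3 -c "
from h import *
st()"
```

```text
time: 17.22
position: [0.4397, 0.1421, 0.1553]
tool_rot: [0.998, -0.061, -0.0, -0.0]
ft_force: [0.6, 0.3, 1.3]
grip_width: 0.0004
grip_force: 0.7
t 17.2167 pos [0.4397 0.1421 0.1553] yaw_y -1.6923 q [0.07 0.43 1.91 0.   0.8  1.76] F [0.6 0.3 1.3] w 0.0004 0.7096681231632829
time: 17.63
position: [0.4393, 0.1421, 0.1436]
tool_rot: [0.998, -0.061, -0.0, 0.0]
ft_force: [-0.3, 0.7, -0.3]
grip_width: 0.0005
grip_force: 0.0
t 17.6333 pos [0.4393 0.1421 0.1436] yaw_y -1.6921 q [0.07 0.46 1.92 0.   0.77 1.76] F [-0.3  0.7 -0.3] w 0.0005 0.0
```

```bash
python3 -m handwheel '[[0,0,0.008,0],[0,0,0.016,0],[0,0,0.024,0],[0,0,0.024,0]]'; python3 -c "
from h import *
st()"
```

```text
time: 17.97
position: [0.4399, 0.1422, 0.1391]
tool_rot: [0.998, -0.06, 0.001, -0.0]
ft_force: [-5.8, -1.2, 26.3]
grip_width: 0.0006
grip_force: 13.0
t 17.9667 pos [0.4399 0.1422 0.1391] yaw_y -1.6918 q [ 0.07  0.46  1.92 -0.    0.75  1.76] F [-5.8 -1.2 26.3] w 0.0006 13.046320051071234
```

Force climbed at 25.9 mm of travel, which is the end stop, so the shackle has clicked. Next, the knives.

```bash
cat > kn.py <<'E'
from h import *
def knives(show=True):
    c=shot("top"); f=c["frame"]; hsv=cv2.cvtColor(f,cv2.COLOR_RGB2HSV)
    m=((hsv[...,0]<=11)|(hsv[...,0]>175))&(hsv[...,1]>130)&(hsv[...,2]>50)&(hsv[...,2]<190); m[:125]=0
    m=cv2.morphologyEx(m.astype(np.uint8),cv2.MORPH_OPEN,np.ones((3,3)))
    n,l,s,ce=cv2.connectedComponentsWithStats(m,connectivity=8)
    for i in range(1,n):
        if s[i,4]<100: continue
        (x,y),(w,h),a=cv2.minAreaRect(np.argwhere(l==i)[:,::-1].astype(np.float32))
        bx=cv2.boxPoints(((x,y),(w,h),a)); e=sorted([(np.linalg.norm(bx[j]-bx[(j+1)%4]),j) for j in range(4)])
        j=e[-1][1]; p,q=[atz("top",v[::-1],.012) for v in(bx[j],bx[(j+1)%4])]; ctr=atz("top",(y,x),.012)
        d=(q-p)/np.linalg.norm(q-p); yaw=np.arctan2(d[1],d[0])%np.pi
        br=[]
        for sg in(1,-1):
            u=proj("top",ctr+sg*d*.056); r,k=np.round(u).astype(int)
            br.append(f[max(r-1,0):r+2,max(k-1,0):k+2].mean((0,1)).astype(int) if 0<=r<480 and 0<=k<640 else None)
        print("px",round(x),round(y),"area",s[i,4],"ctr",ctr.round(4),"len",e[-1][0].round(1),e[0][0].round(1),"yaw",yaw.round(3),"ends+/-",br)
E
python3 -m handwheel '[[0,0,-0.1,0],[0,0,-0.2,0],[-0.05,0,-0.35,0],[-0.1,0,-0.4,0],[-0.1,0,-0.4,0],[-0.1,0,-0.4,0]]' 45 30; python3 -c "
from kn import *
st();knives()"
```

```text
time: 18.47
position: [0.4099, 0.1459, 0.2574]
tool_rot: [0.998, -0.06, 0.001, -0.0]
ft_force: [-0.6, -0.3, 0.4]
grip_width: 0.0324
grip_force: 0.0
t 18.4667 pos [0.4099 0.1459 0.2574] yaw_y -1.6916 q [ 0.08  0.23  1.85 -0.    1.05  1.78] F [-0.6 -0.3  0.4] w 0.0324 0.0
```

Run:
```python
from h import *
t=cv2.imread("pics/top0.png"); h=cv2.cvtColor(t,cv2.COLOR_BGR2HSV)
for r,c in((187,350),(218,420),(277,428),(277,164),(277,100),(187,300),(340,300)): print(h[r,c])
c=shot("top"); h=cv2.cvtColor(c["frame"],cv2.COLOR_RGB2HSV)
for r,c in((187,350),(218,420),(277,428),(277,164)): print("now",h[r,c])
```

```text
[ 14 194 122]
[ 13 205 123]
[ 13 199 114]
[ 14 203 122]
[ 17 154 162]
[ 19 144 163]
[ 18 153 162]
now [ 13 191 128]
now [ 14 201 127]
now [ 13 201 128]
now [ 13 195 128]
```

```bash
sed -i 's/^    m=((hsv.*$/    m=(hsv[...,0]<=15)\&(hsv[...,1]>165)\&(hsv[...,2]>75)\&(hsv[...,2]<155); m[:130]=0/' kn.py; sed -i 's/if s\[i,4\]<100/if s[i,4]<130 or s[i,4]>900/' kn.py; python3 -c "
from kn import *
knives()"
```

```text
px 351 186 area 231 ctr [ 0.6708 -0.041   0.012 ] len 33.2 6.9 yaw 1.513 ends+/- [array([166, 159, 149]), array([167, 153, 115])]
px 419 219 area 219 ctr [ 0.5965 -0.1966  0.012 ] len 34.9 6.3 yaw 1.381 ends+/- [array([166, 171, 150]), array([166, 159, 151])]
px 164 277 area 240 ctr [0.4555 0.3874 0.012 ] len 34.5 7.8 yaw 0.17 ends+/- [array([163, 150, 141]), array([81, 77, 66])]
px 426 276 area 191 ctr [ 0.4641 -0.2104  0.012 ] len 33.0 5.0 yaw 1.584 ends+/- [array([160, 157, 149]), array([165, 155, 124])]
px 618 352 area 228 ctr [ 0.3022 -0.6348  0.012 ] len 44.8 5.3 yaw 1.869 ends+/- [array([72, 58, 30]), None]
```

```bash
python3 -c "
from h import *
go([.4634,.3888,.12],1.741);go([.4634,.3888,.011],1.741)"
```

```text
rows [ 0.0805 -0.8267  0.4506] turn -0.0464 or 0.4536 q6 1.78 n>= 6.798223511803846 2.3348814489059255
rows [ 0.0813 -0.8269  0.814 ] turn -0.0464 or 0.4536 q6 1.78 n>= 8.367708789609418 2.3348814489059255
```

```bash
python3 -m handwheel '[[0.04,-0.12,0,-0.01],[0.06,-0.25,0,-0.02],[0.08,-0.39,0,-0.03],[0.08,-0.53,0,-0.046],[0.08,-0.67,0,-0.046],[0.08,-0.827,0,-0.046],[0.08,-0.827,0.13,-0.046],[0.08,-0.827,0.27,-0.046],[0.08,-0.827,0.41,-0.046],[0.08,-0.827,0.5,-0.046],[0.08,-0.827,0.6,-0.046],[0.08,-0.827,0.65,-0.046],[0.08,-0.827,0.65,-0.046],[0.08,-0.827,0.65,-0.046]]' 45 30; python3 -c "
from kn import *
st();go([.4634,.3888,.011],1.741)"
```

```text
time: 19.78
position: [0.4628, 0.3883, 0.059]
tool_rot: [0.996, 0.084, -0.002, 0.001]
ft_force: [0.5, -0.1, 0.3]
grip_width: 0.0397
grip_force: 0.0
t 19.7833 pos [0.4628 0.3883 0.059 ] yaw_y -1.4034 q [ 0.51  0.73  1.61 -0.    0.81  1.92] F [ 0.5 -0.1  0.3] w 0.0397 0.0
rows [ 0.0029 -0.0015  0.16  ] turn -0.0004 or 0.4996 q6 1.92 n>= 1.1513822489779815 0.022460784084812273
```

```bash
python3 -m handwheel '[[0.002,0,0.06,0],[0.002,0,0.12,0],[0.002,0,0.155,0],[0.002,0,0.16,0],[0.002,0,0.16,0]]'; python3 -m handwheel '[[0,0,0,0],[0,0,0,0],[0,0,0,0],[0,0,0,0],[0,0,0,0],[0,0,-0.06,0],[0,0,-0.2,0],[0,0,-0.34,0],[0,0,-0.48,0],[0,0,-0.62,0],[0,0,-0.75,0],[0,0,-0.75,0],[0,0,-0.75,0]]' 0 30; python3 -c "
from kn import *
st();m=np.array([.5733,.1997]); d=np.array([.9935,-.114]); 
go([*(m-.011*d),.24],1.455)"
```

```text
time: 20.2
position: [0.4646, 0.3893, 0.0138]
tool_rot: [0.996, 0.084, -0.0, -0.0]
ft_force: [1.6, 0.4, 0.4]
grip_width: 0.0391
grip_force: 0.0
time: 21.28
position: [0.4657, 0.3901, 0.2421]
tool_rot: [0.996, 0.084, 0.003, -0.002]
ft_force: [0.1, 0.7, -1.5]
grip_width: 0.0174
grip_force: 30.0
t 21.2833 pos [0.4657 0.3901 0.2421] yaw_y -1.4029 q [ 0.51  0.49  1.47 -0.    1.18  1.92] F [ 0.1  0.7 -1.5] w 0.0174 29.99989628791809
rows [0.2122 0.6754 0.0069] turn 0.0451 or -0.4549 q6 1.92 n>= 5.093695935804125 2.2698161501800245
```

```bash
python3 -m handwheel '[[0.04,0.11,0,0.01],[0.08,0.24,0,0.02],[0.12,0.37,0,0.03],[0.16,0.5,0,0.045],[0.2,0.63,0,0.045],[0.212,0.675,0,0.045],[0.212,0.675,0.05,0.045],[0.212,0.675,0.1,0.045],[0.212,0.675,0.1,0.045],[0.212,0.675,0.1,0.045],[0.212,0.675,0.1,0.045]]'; python3 -c "
from kn import *
st();m=np.array([.5733,.1997]); d=np.array([.9935,-.114]); 
go([*(m-.011*d),.147],1.455)"
```

```text
time: 22.2
position: [0.5604, 0.2005, 0.2081]
tool_rot: [0.998, -0.057, -0.001, 0.0]
ft_force: [0.3, -0.4, -0.3]
grip_width: 0.0176
grip_force: 30.0
t 22.2 pos [0.5604 0.2005 0.2081] yaw_y -1.6852 q [0.16 0.51 1.53 0.   1.1  1.84] F [ 0.3 -0.4 -0.3] w 0.0176 29.99998927116394
rows [ 0.0068 -0.0022  0.2038] turn 0.0002 or -0.4998 q6 1.84 n>= 1.4669590355282593 0.011211804490886783
```

```bash
python3 -m handwheel '[[0.006,-0.002,0.05,0],[0.006,-0.002,0.1,0],[0.006,-0.002,0.15,0],[0.006,-0.002,0.19,0],[0.006,-0.002,0.204,0],[0.006,-0.002,0.204,0],[0.006,-0.002,0.204,0]]'; python3 -m handwheel '[[0,0,0,0],[0,0,0,0],[0,0,0,0],[0,0,0,0],[0,0,-0.08,0],[0,0,-0.2,0],[0,0,-0.33,0],[0,0,-0.33,0],[0,0,-0.33,0]]' 31; python3 -c "
from kn import *
st();knives()"
```

```text
time: 22.78
position: [0.5631, 0.201, 0.1482]
tool_rot: [0.998, -0.057, 0.001, -0.0]
ft_force: [-0.2, 0.8, 0.2]
grip_width: 0.0175
grip_force: 30.0
time: 23.53
position: [0.5645, 0.2009, 0.2497]
tool_rot: [0.998, -0.058, 0.004, -0.001]
ft_force: [-0.4, -0.0, 0.3]
grip_width: 0.0269
grip_force: 0.0
t 23.5333 pos [0.5645 0.2009 0.2497] yaw_y -1.6859 q [0.16 0.47 1.48 0.   1.18 1.84] F [-0.4 -0.   0.3] w 0.0269 0.0
px 351 186 area 238 ctr [ 0.6706 -0.04    0.012 ] len 34.1 7.0 yaw 1.513 ends+/- [array([181, 176, 167]), array([183, 169, 128])]
px 419 219 area 218 ctr [ 0.5967 -0.1967  0.012 ] len 34.9 6.1 yaw 1.381 ends+/- [array([182, 187, 165]), array([182, 175, 166])]
px 425 276 area 196 ctr [ 0.4641 -0.2093  0.012 ] len 34.0 5.0 yaw 1.584 ends+/- [array([179, 176, 168]), array([182, 171, 137])]
px 618 352 area 226 ctr [ 0.3022 -0.6348  0.012 ] len 44.8 5.2 yaw 1.869 ends+/- [array([79, 63, 33]), None]
```

```bash
python3 -c "
from h import *
go([.671,-.0325,.25],-.058);go([.671,-.0325,.011],-.058)"
```

```text
rows [ 0.447   0.7304 -0.0077] turn 0.2409 or -0.2591 q6 1.84 n>= 6.16099650523634 12.113396710334467
rows [0.4453 0.7308 0.7889] turn 0.2409 or -0.2591 q6 1.84 n>= 8.374004166379486 12.113396710334467
```

```bash
python3 -m handwheel '[[0.06,0.1,0,-0.018],[0.12,0.2,0,-0.037],[0.18,0.3,0,-0.056],[0.24,0.4,0,-0.075],[0.3,0.5,0,-0.094],[0.36,0.6,0,-0.113],[0.42,0.7,0,-0.132],[0.446,0.73,0.05,-0.151],[0.446,0.73,0.1,-0.17],[0.446,0.73,0.2,-0.189],[0.446,0.73,0.3,-0.208],[0.446,0.73,0.4,-0.227],[0.446,0.73,0.48,-0.246],[0.446,0.73,0.56,-0.259],[0.446,0.73,0.62,-0.259],[0.446,0.73,0.62,-0.259],[0.446,0.73,0.62,-0.259]]' 45 30; python3 -c "
from kn import *
st();go([.671,-.0325,.011],-.058);knives()"
```

```text
time: 25.0
position: [0.6683, -0.0319, 0.0578]
tool_rot: [0.728, 0.686, -0.002, -0.002]
ft_force: [-0.2, 0.3, 0.1]
grip_width: 0.0393
grip_force: 0.0
t 25.0 pos [ 0.6683 -0.0319  0.0578] yaw_y -0.0589 q [-0.21  0.8   1.43  0.    0.92 -0.16] F [-0.2  0.3  0.1] w 0.0393 0.0
rows [-0.0015  0.0101  0.1559] turn -0.0001 or 0.4999 q6 -0.16 n>= 1.1236416507111244 0.0074495727982709595
px 421 219 area 190 ctr [ 0.5959 -0.2008  0.012 ] len 31.2 6.1 yaw 1.381 ends+/- [array([197, 202, 178]), array([195, 186, 178])]
px 425 276 area 200 ctr [ 0.4641 -0.2093  0.012 ] len 34.0 5.0 yaw 1.584 ends+/- [array([185, 168, 160]), array([197, 184, 146])]
px 627 350 area 141 ctr [ 0.3079 -0.6537  0.012 ] len 27.1 5.2 yaw 1.86 ends+/- [array([142,  81,  33]), None]
```

```bash
python3 -m handwheel '[[-0.001,0.009,0.06,0],[-0.001,0.009,0.12,0],[-0.001,0.009,0.153,0],[-0.001,0.009,0.157,0],[-0.001,0.009,0.157,0]]'; python3 -m handwheel '[[0,0,0,0],[0,0,0,0],[0,0,0,0],[0,0,0,0],[0,0,0,0],[0,0,-0.06,0],[0,0,-0.2,0],[0,0,-0.34,0],[0,0,-0.48,0],[0,0,-0.62,0],[0,0,-0.75,0],[0,0,-0.75,0],[0,0,-0.75,0]]' 0 30; python3 -c "
from kn import *
st();m=np.array([.5733,.1997]); d=np.array([.9935,-.114]); 
go([*(m-.011*d),.24],1.455)"
```

```text
time: 25.47
position: [0.6731, -0.0328, 0.0137]
tool_rot: [0.727, 0.686, -0.0, -0.0]
ft_force: [0.2, -0.0, 0.4]
grip_width: 0.0393
grip_force: 0.0
time: 26.55
position: [0.6749, -0.0331, 0.2423]
tool_rot: [0.727, 0.686, 0.002, 0.003]
ft_force: [0.4, -0.3, -1.1]
grip_width: 0.018
grip_force: 30.0
t 26.55 pos [ 0.6749 -0.0331  0.2423] yaw_y -0.0584 q [-0.21  0.58  1.29  0.    1.26 -0.16] F [ 0.4 -0.3 -1.1] w 0.018 29.999318718910217
rows [ 0.757  -0.4202  0.0036] turn -0.2409 or 0.2591 q6 -0.16 n>= 6.229019834543672 12.110529842697336
```

```bash
python3 -m handwheel '[[0.08,-0.04,0,0.018],[0.16,-0.08,0,0.037],[0.24,-0.12,0,0.056],[0.32,-0.17,0,0.075],[0.4,-0.22,0,0.094],[0.48,-0.27,0,0.113],[0.56,-0.31,0,0.132],[0.64,-0.35,0,0.151],[0.72,-0.4,0,0.17],[0.757,-0.42,0,0.189],[0.757,-0.42,0,0.208],[0.757,-0.42,0,0.227],[0.757,-0.42,0.03,0.246],[0.757,-0.42,0.07,0.259],[0.757,-0.42,0.1,0.259],[0.757,-0.42,0.1,0.259],[0.757,-0.42,0.1,0.259]]'; python3 -c "
from kn import *
st();m=np.array([.5733,.1997]); d=np.array([.9935,-.114]); 
go([*(m-.011*d),.147],1.455)"
```

```text
time: 27.97
position: [0.5595, 0.201, 0.2065]
tool_rot: [0.998, -0.057, -0.002, 0.0]
ft_force: [0.3, -0.5, -0.4]
grip_width: 0.0181
grip_force: 30.0
t 27.9667 pos [0.5595 0.201  0.2065] yaw_y -1.6842 q [0.16 0.52 1.53 0.   1.1  1.84] F [ 0.3 -0.5 -0.4] w 0.0181 29.9993634223938
rows [ 0.0104 -0.0012  0.1984] turn 0.0004 or -0.4996 q6 1.84 n>= 1.4295509915170626 0.0193820716866314
```

```bash
python3 -m handwheel '[[0.008,-0.001,0.05,0],[0.008,-0.001,0.1,0],[0.008,-0.001,0.15,0],[0.008,-0.001,0.19,0],[0.008,-0.001,0.199,0],[0.008,-0.001,0.199,0],[0.008,-0.001,0.199,0]]'; python3 -m handwheel '[[0,0,0,0],[0,0,0,0],[0,0,0,0],[0,0,0,0],[0,0,-0.08,0],[0,0,-0.2,0],[0,0,-0.33,0],[0,0,-0.33,0],[0,0,-0.33,0]]' 31; python3 -c "
from kn import *
st();knives()"
```

```text
time: 28.55
position: [0.5636, 0.2013, 0.1492]
tool_rot: [0.998, -0.057, 0.001, -0.0]
ft_force: [0.7, 0.1, -0.5]
grip_width: 0.0175
grip_force: 30.0
time: 29.3
position: [0.5649, 0.2016, 0.251]
tool_rot: [0.998, -0.057, 0.004, -0.001]
ft_force: [-0.0, -0.6, 0.3]
grip_width: 0.0268
grip_force: 0.0
t 29.3 pos [0.5649 0.2016 0.251 ] yaw_y -1.6857 q [0.16 0.47 1.48 0.   1.19 1.84] F [-0.  -0.6  0.3] w 0.0268 0.0
px 419 219 area 217 ctr [ 0.5967 -0.1967  0.012 ] len 34.9 6.1 yaw 1.381 ends+/- [array([182, 187, 164]), array([182, 175, 166])]
px 426 276 area 193 ctr [ 0.4641 -0.2104  0.012 ] len 33.0 5.0 yaw 1.584 ends+/- [array([176, 172, 164]), array([182, 171, 136])]
px 618 352 area 225 ctr [ 0.302  -0.6349  0.012 ] len 44.8 5.2 yaw 1.872 ends+/- [array([78, 62, 33]), None]
```

```bash
python3 -c "
from h import *
go([.5952,-.2046,.25],-.19);go([.5952,-.2046,.062],-.19)"
```

```text
rows [ 0.2609  1.3321 -0.0045] turn -0.2381 or 0.2619 q6 1.84 n>= 9.76594736890411 11.969285875186802
rows [0.2596 1.3325 0.6222] turn -0.2381 or 0.2619 q6 1.84 n>= 10.743703128507505 11.969285875186802
```

```bash
python3 -m handwheel '[[0.02,0.1,0,-0.018],[0.04,0.2,0,-0.037],[0.06,0.3,0,-0.056],[0.08,0.4,0,-0.075],[0.1,0.5,0,-0.094],[0.12,0.6,0,-0.113],[0.15,0.7,0,-0.132],[0.17,0.8,0,-0.151],[0.19,0.9,0,-0.17],[0.2,1,0,-0.189],[0.2,1,0,-0.208],[0.2,1,0,-0.227],[0.2,1,0,-0.238],[0.2,1,0,-0.238],[0.2,1,0,-0.238]]' 35 30; python3 -c "
from kn import *
st();go([.5952,-.2046,.25],-.19);go([.5952,-.2046,.062],-.19);knives()"
```

```text
time: 30.6
position: [0.5872, -0.1033, 0.246]
tool_rot: [0.772, 0.636, -0.001, -0.002]
ft_force: [-0.3, 0.3, 1.1]
grip_width: 0.0305
grip_force: 0.0
t 30.6 pos [ 0.5872 -0.1033  0.246 ] yaw_y -0.1925 q [-0.36  0.47  1.49  0.    1.18 -0.17] F [-0.3  0.3  1.1] w 0.0305 0.0
rows [-0.3262  0.0906 -0.0139] turn -0.0004 or 0.4996 q6 -0.17 n>= 2.4377947669001445 0.020262813106445104
rows [-0.3266  0.0927  0.6127] turn -0.0004 or 0.4996 q6 -0.17 n>= 5.039619727930349 0.020262813106445104
px 626 350 area 143 ctr [ 0.3075 -0.6527  0.012 ] len 28.0 5.1 yaw 1.867 ends+/- [array([139,  79,  32]), None]
```

```bash
python3 -m handwheel '[[-0.1,0.03,0,0],[-0.2,0.06,0,0],[-0.326,0.091,0,0],[-0.326,0.091,0.12,0],[-0.326,0.091,0.25,0],[-0.326,0.091,0.38,0],[-0.326,0.091,0.5,0],[-0.326,0.092,0.58,0],[-0.326,0.092,0.61,0],[-0.326,0.092,0.61,0],[-0.326,0.092,0.61,0]]'; python3 -c "
from kn import *
st();go([.5952,-.2046,.012],-.19);knives()
shot('side');print([(np.round(d['point']).tolist(),round(d['conf'],2)) for d in vision.look_for('side','knife1_mid')],proj('side',[.5952,-.2046,.009]).round())"
```

```text
time: 31.57
position: [0.5973, -0.2049, 0.065]
tool_rot: [0.771, 0.637, 0.0, 0.0]
ft_force: [1.0, -1.1, 0.8]
grip_width: 0.0305
grip_force: 0.0
t 31.5667 pos [ 0.5973 -0.2049  0.065 ] yaw_y -0.1907 q [-0.51  0.75  1.54  0.    0.86 -0.32] F [ 1.  -1.1  0.8] w 0.0305 0.0
rows [-0.0003 -0.0071  0.1765] turn -0.0001 or 0.4999 q6 -0.32 n>= 1.2708603172389534 0.005830079032584895
[([290.0, 273.0], 0.48), ([235.0, 421.0], 0.45), ([237.0, 356.0], 0.44), ([308.0, 190.0], 0.19)] [226. 319.]
```

```bash
python3 -m handwheel '[[0,-0.007,0.06,0],[0,-0.007,0.11,0],[0,-0.007,0.15,0],[0,-0.007,0.172,0],[0,-0.007,0.176,0],[0,-0.007,0.176,0]]'; python3 -m handwheel '[[0,0,0,0],[0,0,0,0],[0,0,0,0],[0,0,0,0],[0,0,0,0],[0,0,-0.06,0],[0,0,-0.2,0],[0,0,-0.34,0],[0,0,-0.48,0],[0,0,-0.62,0],[0,0,-0.75,0],[0,0,-0.75,0],[0,0,-0.75,0]]' 0 30; python3 -c "
from kn import *
st();m=np.array([.5733,.1997]); d=np.array([.9935,-.114]); 
go([*(m+.011*d),.24],1.455)"
```

```text
time: 32.22
position: [0.595, -0.2046, 0.012]
tool_rot: [0.771, 0.637, 0.0, 0.0]
ft_force: [0.1, 0.1, 0.5]
grip_width: 0.0306
grip_force: 0.0
time: 33.3
position: [0.5961, -0.2052, 0.2402]
tool_rot: [0.771, 0.637, 0.001, 0.003]
ft_force: [-0.2, -0.2, -0.4]
grip_width: 0.0174
grip_force: 30.0
t 33.3 pos [ 0.5961 -0.2052  0.2402] yaw_y -0.1904 q [-0.51  0.52  1.41 -0.    1.2  -0.32] F [-0.2 -0.2 -0.4] w 0.0174 29.99818056821823
rows [ 1.3136 -0.2934 -0.004 ] turn 0.2381 or -0.2619 q6 -0.32 n>= 9.683057918762957 11.973067251048128
```

```bash
python3 -m handwheel '[[0.1,-0.02,0,0.018],[0.2,-0.04,0,0.037],[0.3,-0.06,0,0.056],[0.4,-0.09,0,0.075],[0.5,-0.11,0,0.094],[0.6,-0.13,0,0.113],[0.7,-0.15,0,0.132],[0.8,-0.18,0,0.151],[0.9,-0.2,0,0.17],[1,-0.22,0,0.189],[1,-0.25,0,0.208],[1,-0.27,0,0.227],[1,-0.29,0,0.238],[1,-0.29,0,0.238],[1,-0.29,0,0.238]]'; python3 -c "
from kn import *
st();m=np.array([.5733,.1997]); d=np.array([.9935,-.114]); 
go([*(m+.011*d),.21],1.455);knives()"
```

```text
time: 34.55
position: [0.5648, 0.1067, 0.2351]
tool_rot: [0.998, -0.056, -0.002, 0.0]
ft_force: [-0.3, -0.6, -0.5]
grip_width: 0.0177
grip_force: 30.0
t 34.55 pos [0.5648 0.1067 0.2351] yaw_y -1.6837 q [-0.01  0.46  1.55 -0.    1.14  1.68] F [-0.3 -0.6 -0.5] w 0.0177 29.99820739030838
rows [ 0.0301 -0.3113  0.0834] turn 0.0005 or -0.4995 q6 1.68 n>= 2.328651360688938 0.023536406008310827
px 426 276 area 192 ctr [ 0.4641 -0.2104  0.012 ] len 33.0 5.0 yaw 1.584 ends+/- [array([171, 167, 160]), array([177, 166, 133])]
px 618 352 area 229 ctr [ 0.3021 -0.6348  0.012 ] len 44.8 5.3 yaw 1.872 ends+/- [array([77, 62, 33]), None]
```

```bash
python3 -m handwheel '[[0.01,-0.1,0,0],[0.02,-0.2,0,0],[0.03,-0.3,0,0],[0.03,-0.311,0.04,0],[0.03,-0.311,0.08,0],[0.03,-0.311,0.08,0],[0.03,-0.311,0.08,0]]'; python3 -c "
from kn import *
st();m=np.array([.5733,.1997]); d=np.array([.9935,-.114]); 
go([*(m+.011*d),.147],1.455)"
```

```text
time: 35.18
position: [0.5851, 0.1976, 0.2114]
tool_rot: [0.998, -0.057, -0.002, 0.0]
ft_force: [0.6, -0.7, -0.7]
grip_width: 0.0176
grip_force: 30.0
t 35.1833 pos [0.5851 0.1976 0.2114] yaw_y -1.6855 q [ 0.15  0.54  1.47 -0.    1.14  1.83] F [ 0.6 -0.7 -0.7] w 0.0176 29.997991025447845
rows [-0.0026 -0.0027  0.2148] turn 0.0002 or -0.4998 q6 1.83 n>= 1.5454263368662262 0.009002163708200403
```

```bash
python3 -m handwheel '[[-0.002,-0.003,0.05,0],[-0.002,-0.003,0.1,0],[-0.002,-0.003,0.15,0],[-0.002,-0.003,0.19,0],[-0.002,-0.003,0.21,0],[-0.002,-0.003,0.21,0],[-0.002,-0.003,0.21,0]]'; python3 -m handwheel '[[0,0,0,0],[0,0,0,0],[0,0,0,0],[0,0,0,0],[0,0,-0.08,0],[0,0,-0.2,0],[0,0,-0.33,0],[0,0,-0.33,0],[0,0,-0.33,0]]' 31; python3 -c "
from kn import *
st();knives();d=np.array([np.cos(1.584),np.sin(1.584)])
"
```

```text
time: 35.77
position: [0.5857, 0.1989, 0.15]
tool_rot: [0.998, -0.058, 0.0, -0.0]
ft_force: [0.9, -0.2, 0.3]
grip_width: 0.0176
grip_force: 30.0
time: 36.52
position: [0.5872, 0.1996, 0.2524]
tool_rot: [0.998, -0.057, 0.004, -0.001]
ft_force: [-0.6, 0.2, -0.9]
grip_width: 0.027
grip_force: 0.0
t 36.5167 pos [0.5872 0.1996 0.2524] yaw_y -1.6856 q [ 0.15  0.49  1.43 -0.    1.21  1.83] F [-0.6  0.2 -0.9] w 0.027 0.0
px 426 276 area 193 ctr [ 0.4641 -0.2104  0.012 ] len 33.0 5.0 yaw 1.584 ends+/- [array([178, 174, 166]), array([184, 173, 138])]
px 618 352 area 227 ctr [ 0.3023 -0.6348  0.012 ] len 44.8 5.2 yaw 1.86 ends+/- [array([80, 64, 34]), None]
```

```bash
python3 -m handwheel '[[-0.02,0.1,0,-0.018],[-0.06,0.2,0,-0.037],[-0.1,0.3,0,-0.056],[-0.14,0.4,0,-0.075],[-0.18,0.5,0,-0.094],[-0.22,0.6,0,-0.113],[-0.24,0.7,0,-0.132],[-0.26,0.8,0,-0.151],[-0.26,0.9,0,-0.17],[-0.26,1,0,-0.189],[-0.26,1,0,-0.208],[-0.26,1,0,-0.227],[-0.26,1,0,-0.246],[-0.26,1,0,-0.265],[-0.26,1,0,-0.27],[-0.26,1,0,-0.27],[-0.26,1,0,-0.27]]' 42 30; python3 -c "
from kn import *
st();go([.464,-.2024,.062],.013);knives()"
```

```text
time: 37.98
position: [0.4724, -0.0895, 0.2476]
tool_rot: [0.704, 0.71, -0.001, -0.001]
ft_force: [-0.5, 0.6, -0.3]
grip_width: 0.0364
grip_force: 0.0
t 37.9833 pos [ 0.4724 -0.0895  0.2476] yaw_y 0.0094 q [-0.42  0.31  1.76  0.    1.07 -0.43] F [-0.5  0.6 -0.3] w 0.0364 0.0
rows [-0.3769 -0.0298  0.6182] turn -0.0006 or 0.4994 q6 -0.43 n>= 5.213613951959235 0.02867360796175206
px 248 217 area 144 ctr [0.5971 0.1968 0.012 ] len 33.8 4.4 yaw 3.02 ends+/- [array([153, 138, 129]), array([107,  95,  71])]
px 618 352 area 224 ctr [ 0.3021 -0.6348  0.012 ] len 44.8 5.1 yaw 1.867 ends+/- [array([75, 60, 32]), None]
```

```bash
python3 -m handwheel '[[-0.1,-0.01,0,0],[-0.2,-0.02,0,0],[-0.3,-0.03,0,0],[-0.377,-0.03,0.05,0],[-0.377,-0.03,0.18,0],[-0.377,-0.03,0.31,0],[-0.377,-0.03,0.43,0],[-0.377,-0.03,0.54,0],[-0.377,-0.03,0.618,0],[-0.377,-0.03,0.618,0],[-0.377,-0.03,0.618,0]]'; python3 -c "
from kn import *
st();go([.464,-.2024,.012],.013)
shot('side');print([(np.round(d['point']).tolist(),round(d['conf'],2)) for d in vision.look_for('side','knife1_mid')],proj('side',[.464,-.2024,.009]).round())"
```

```text
time: 38.95
position: [0.4647, -0.2024, 0.0623]
tool_rot: [0.703, 0.711, -0.0, -0.002]
ft_force: [-0.8, -0.8, 0.3]
grip_width: 0.0366
grip_force: 0.0
t 38.95 pos [ 0.4647 -0.2024  0.0623] yaw_y 0.0102 q [-0.63  0.65  1.86  0.    0.64 -0.64] F [-0.8 -0.8  0.3] w 0.0366 0.0
rows [-0.0003 -0.0018  0.1677] turn -0.0004 or 0.4996 q6 -0.64 n>= 1.2066866290773959 0.022501750010310552
[([237.0, 356.0], 0.47), ([237.0, 418.0], 0.43)] [235. 359.]
```

```bash
python3 -m handwheel '[[0,-0.002,0.06,0],[0,-0.002,0.11,0],[0,-0.002,0.15,0],[0,-0.002,0.166,0],[0,-0.002,0.168,0],[0,-0.002,0.168,0]]'; python3 -m handwheel '[[0,0,0,0],[0,0,0,0],[0,0,0,0],[0,0,0,0],[0,0,0,0],[0,0,-0.06,0],[0,0,-0.2,0],[0,0,-0.34,0],[0,0,-0.48,0],[0,0,-0.62,0],[0,0,-0.75,0],[0,0,-0.75,0],[0,0,-0.75,0]]' 0 30; python3 -c "
from kn import *
st();m=np.array([.5733,.1997]); d=np.array([.9935,-.114]); 
go([*(m-.011*d),.24],1.455)"
```

```text
time: 39.55
position: [0.4657, -0.2036, 0.0142]
tool_rot: [0.703, 0.711, 0.0, 0.001]
ft_force: [-0.4, -0.4, 0.3]
grip_width: 0.0368
grip_force: 0.0
time: 40.63
position: [0.4661, -0.2038, 0.2406]
tool_rot: [0.703, 0.711, 0.0, 0.003]
ft_force: [-0.7, 0.9, -1.3]
grip_width: 0.0173
grip_force: 30.0
t 40.6333 pos [ 0.4661 -0.2038  0.2406] yaw_y 0.0107 q [-0.63  0.36  1.71 -0.    1.07 -0.64] F [-0.7  0.9 -1.3] w 0.0173 29.999892711639404
rows [ 1.3458  0.3354 -0.0016] turn -0.2299 or 0.2701 q6 -0.64 n>= 9.978021755901477 11.55756141710791
```

```bash
python3 -m handwheel '[[0.1,0.02,0,0.018],[0.2,0.05,0,0.037],[0.3,0.08,0,0.056],[0.4,0.1,0,0.075],[0.5,0.13,0,0.094],[0.6,0.16,0,0.113],[0.7,0.18,0,0.132],[0.8,0.2,0,0.151],[0.9,0.23,0,0.17],[1,0.25,0,0.189],[1,0.28,0,0.208],[1,0.3,0,0.227],[1,0.32,0,0.246],[1,0.335,0,0.265],[1,0.335,0,0.27],[1,0.335,0,0.27],[1,0.335,0,0.27]]'; python3 -c "
from kn import *
st();m=np.array([.5733,.1997]); d=np.array([.9935,-.114]); 
go([*(m-.011*d),.21],1.455);knives()"
```

```text
time: 42.05
position: [0.5609, 0.098, 0.2358]
tool_rot: [0.998, -0.057, -0.002, 0.0]
ft_force: [-0.2, 0.5, -0.6]
grip_width: 0.0177
grip_force: 30.0
t 42.05 pos [0.5609 0.098  0.2358] yaw_y -1.6848 q [-0.02  0.45  1.57 -0.    1.13  1.66] F [-0.2  0.5 -0.6] w 0.0177 29.999793469905853
rows [-0.0336 -0.3417  0.086 ] turn 0.0003 or -0.4997 q6 1.66 n>= 2.5467508762456497 0.01397721913871697
px 618 352 area 225 ctr [ 0.302  -0.6349  0.012 ] len 44.8 5.2 yaw 1.872 ends+/- [array([76, 60, 32]), None]
```

```bash
python3 -m handwheel '[[-0.01,-0.1,0,0],[-0.02,-0.2,0,0],[-0.03,-0.3,0,0],[-0.033,-0.341,0.04,0],[-0.033,-0.341,0.08,0],[-0.033,-0.341,0.08,0],[-0.033,-0.341,0.08,0]]'; python3 -c "
from kn import *
st();m=np.array([.5733,.1997]); d=np.array([.9935,-.114]); 
go([*(m-.011*d),.147],1.455)"
```

```text
time: 42.68
position: [0.563, 0.2003, 0.2125]
tool_rot: [0.998, -0.057, -0.002, 0.001]
ft_force: [0.1, 0.5, -0.4]
grip_width: 0.0178
grip_force: 30.0
t 42.6833 pos [0.563  0.2003 0.2125] yaw_y -1.6852 q [ 0.16  0.51  1.52 -0.    1.11  1.84] F [ 0.1  0.5 -0.4] w 0.0178 29.99964416027069
rows [-0.0014 -0.0023  0.2184] turn 0.0002 or -0.4998 q6 1.84 n>= 1.57116389197411 0.01129120974475288
```

Post it, then pull back clear so the whole scene can be seen.

```bash
python3 -m handwheel '[[-0.001,-0.002,0.05,0],[-0.001,-0.002,0.1,0],[-0.001,-0.002,0.15,0],[-0.001,-0.002,0.19,0],[-0.001,-0.002,0.212,0],[-0.001,-0.002,0.212,0],[-0.001,-0.002,0.212,0]]'; python3 -m handwheel '[[0,0,0,0],[0,0,0,0],[0,0,0,0],[0,0,0,0],[0,0,-0.08,0],[0,0,-0.2,0],[0,0,-0.33,0],[0,0.15,-0.33,0],[-0.1,0.3,-0.33,0],[-0.2,0.45,-0.33,0],[-0.3,0.6,-0.33,0],[-0.35,0.75,-0.33,0],[-0.35,0.9,-0.33,0],[-0.35,1,-0.33,0],[-0.35,1,-0.33,0],[-0.35,1,-0.33,0]]' 31
python3 - <<'E'
from kn import *
st();knives()
b=shot("side")["frame"][205:335,215:345,::-1]; a=C["top"]["frame"][:,:,::-1]
a=cv2.resize(a[130:400],(0,0),fx=.62*1.0,fy=.62); b=cv2.resize(b,None,fx=3.0,fy=3.0,interpolation=cv2.INTER_CUBIC)
m=np.zeros((560,800,3),np.uint8); m[:a.shape[0],:a.shape[1]]=a; m[170:560,:390]=b; 
t=cv2.resize(C["top"]["frame"][165:300,195:290,::-1],None,fx=4,fy=4,interpolation=cv2.INTER_CUBIC); m[:t.shape[0],410:410+t.shape[1]]=t
cv2.imwrite("pics/end.png",m)
E
```

```text
time: 43.27
position: [0.5643, 0.2008, 0.1507]
tool_rot: [0.998, -0.058, 0.0, 0.0]
ft_force: [-0.8, 0.7, -0.3]
grip_width: 0.0182
grip_force: 30.0
time: 44.6
position: [0.4248, -0.0899, 0.2502]
tool_rot: [0.998, -0.061, 0.001, 0.002]
ft_force: [0.5, 0.5, 0.4]
grip_width: 0.0271
grip_force: 0.0
t 44.6 pos [ 0.4248 -0.0899  0.2502] yaw_y -1.6922 q [-0.47  0.24  1.86 -0.    1.03  1.23] F [0.5 0.5 0.4] w 0.0271 0.0
px 248 218 area 139 ctr [0.5947 0.1968 0.012 ] len 33.8 4.0 yaw 3.017 ends+/- [array([148, 134, 126]), array([107,  94,  70])]
px 228 231 area 178 ctr [0.5626 0.2431 0.012 ] len 34.9 5.6 yaw 3.007 ends+/- [array([164, 167, 142]), array([123, 111, 105])]
px 618 352 area 226 ctr [ 0.3022 -0.6348  0.012 ] len 44.8 5.2 yaw 1.869 ends+/- [array([73, 58, 31]), None]
```

View pics/end.png

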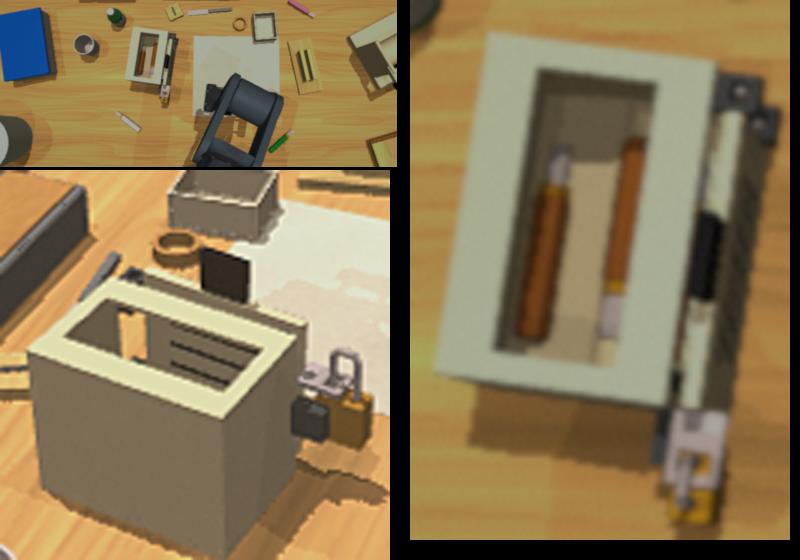

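The door hangs on both pintles and is shut, and the lowered shackle passes through the eye (345,375). Two knives show inside the locker; the other two must be under the roof rims, since no brown knife is left on the table and the bystanders have not moved.

```bash
python3 -c "
from rig import job
print(job.hand_in())"
```

```text
the job is handed in; nothing more can be done
None
```

I handed the job in at about 45 s with the door hung, shut and padlocked; all four brown knives were posted, two seen inside and two presumed hidden under the roof rims, and nothing else on the table was touched.

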